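Flip the hex key and nip up the loose vice bolt with its long arm

ROBOT

A 6-joint arm with a two-finger parallel gripper is mounted at the origin on the work surface. World frame = base frame: x ahead of the robot, y to its left, z up, the work surface at z = 0. Lengths are in m, angles in rad, forces in N, time in s.
With the tool pointing down it reaches from about 0.325 to 0.75 m from the base axis. Payload 7.6 kg.
Tool frame: the origin (TCP) lies on the centre line of the jaws, within the pads' length; the fingertips stand 25 mm ahead of it and the grasp point (between the pads) lies 6 mm ahead of it; z points along the fingers, y is the line along which they close (so a half turn about z gives the same grasp; the last joint's range is limited). The gripper opens to 85 mm and grips with 20 to 120 N. Pads are 22 mm wide; open, the fingers measure 114 mm over their backs; the gripper's body (76 mm by 85 mm) begins 54 mm behind the grasp point. The pads swing forward as they close: fully open they stand 13 mm farther back than shut.
Start: joints at [-1.357, 0.052, 1.401, -0, 1.689, -0.07], TCP at [0.147, -0.504, 0.236] pointing down, gripper open.
Joint ranges: [-2.9, 2.9], [-0.91, 2.17], [0.12, 2.37], [-1.06, 4.2], [0.26, 2.73], [-2.93, 2.93]. Speed limits (rad/s): [2.57, 2.57, 3.01, 3.14, 3.14, 3.14].

INTERFACE

Orientations are given as a rotation vector (axis times angle).
In Python, from cell import env, camera, regions_of, spot_point gives the robot as it stands.
- The arm moves only by the tool jog_arm, never from a script. Its argument "steps" is a list of rows, each a list of 5 numbers: the shift along the tool's x, y, z in cm, then the turn about the tool's z in degrees, then the opening, from 0 (shut) to 1 (fully open). In form: [[dx, dy, dz, twist, jaw], ...]. A call has exactly 10 rows; each row is the pose to reach, as a shift and turn from the pose commanded when the call began, along the tool's axes at that moment; what a row does not reach only later rows make up. A row lasts 1/12 s, in which the tool goes at most 41.7 mm and 7.16 degrees, less where a joint would pass 70% of its speed; a pose out of reach is approached as far as the arm can. A call with a gripper value outside its range is refused whole. The fingers move at their own pace and stop on an object; the grip force is fixed at half the most. Time passes only in rows, so rows that repeat a pose let the fingers close, or fill a call up. It gives the time, the measured TCP pose, the force, the opening and the grip force at its end, in the units of the state.
- env.get_state(): the state, without advancing time (a new reading comes with each control period).
- camera(name): name is "scene" or "top" or "wrist"; returns a dict with "color" (384x512x3 uint8, red, green, blue), "fov_y" (degrees; the focal length in pixels is half the picture's height over the tangent of half this angle, whatever the lens; pixels are square), "cx", "cy" (the principal point, pixels), "R" (3x3) and "t" (3): a world point X has camera coordinates R X + t; the wrist camera has in their place "hand_eye" (4x4, takes a point from camera to tool coordinates, whose origin is the TCP and whose axes are the flange's). Camera axes: x right, y down, z forward; pixel columns grow to the right and rows downward; lengths in m; the calibration is good to about 2 mm. A picture is of the moment at which its call begins: read the wrist's pose just before it. There is no depth.
- env.hand_in(): hands the job in; it is judged then, once.
Trained networks look in a picture, given as the dict that the camera call returned (one of the last four; its "shot" number tells which), for a name from the list of things; names that differ only in an ending like _2 or _b are one class to them, and where a whole thing is asked for, a point or a joint stands for the part that bears it (a point fixed in the world has none). Each returns a list of dicts, best first, with "confidence" (0 to 1); they miss things now and then, are a little off and sometimes report something else, mostly with a low value. They report only what shows in the picture. A call takes as long as a camera call. They do not tell look-alikes from the thing itself.
- regions_of(query, picture): "pixels" (384x512 bool, what is visible of it) and "box" ([left, top, width, height] in pixels, round what is visible of it).
- spot_point(query, picture): "uv" ([column, row] in pixels: a listed point, or the origin of a listed thing).
The state is a dict: "time": time; "qpos": joint angles; "qd": joint speeds; "joint_torque": joint torques, N m; "eef_pos": TCP position; "tool_rot": TCP orientation; "contact_force": force on the tool from outside, world axes, zero at the start; "ft_torque": the same for the moment, N m; "grip_width": opening from 0.0 (shut) to 1.0 (fully open); "grasp_force": force on a finger pad.
Only numpy, scipy, OpenCV 4.12 (cv2) and the standard library are available. Lean on these libraries where they do the work, as an engineer would, in place of code of your own. Each camera call takes 0.05 s, during which the arm holds its last target. There are 200 camera calls.

TASK

The left-hand bolt of the bench vice is not tight, and too stiff to turn by the short end of the hex key. Lift the key out of its wooden block, flip it, feel its short arm fully down into the bolt's socket without pressing hard, and use the long arm as the lever to turn the bolt clockwise until you feel it come up solid, then nip it up firmly, to about 1.6 N m and no more. Never turn it the other way. Then let go and leave the key sitting in the bolt, without having shifted the bottles, the jar or the spool.

Things in the scene. Friction and masses are not known exactly. Their poses are not given: they have to be found in the camera images.
- key: bright steel L-shaped hex key, 14 mm across flats, about 0.33 kg. Origin: where the axes of its two arms cross, at the bend (rounded, 17 mm radius). The short arm runs 56 mm along +x, the long arm 200 mm along -z; two flats of each arm face +y and -y. It starts upright in the block, long arm down, the bend and the short arm on top, its origin 214 mm above the bench
- key_short_tip (a point): centre of the end face of the key's short arm, 56 mm from the bend along the key's +x; axes as the key's. The last 2 mm are thinner, as a lead-in
- vice: blue cast-iron machine vice, fixed: bed 200 x 96 mm, 26 mm high, jaws 72 mm high, a lug 56 mm wide on each side. Origin: underside centre. x runs along the bed from the screw handle (-x) to the fixed jaw (+x); +y is left, towards the loose bolt, whose axis is at x 0, y +74 mm. The bench to the left of the lug is free for the key to swing
- bolt_socket (a point): centre of the mouth of the loose bolt's hexagon socket, flush with the lug's top, 26 mm above the bench; turns with the bolt; z up. Socket 14.8 mm across flats, 16 mm deep, corners along +x, -x and every 60 degrees: the key's long arm can lie along any of these six, with about 0.1 rad of play either way
- bolt_seat (a point): centre of the socket's floor, 16 mm below bolt_socket; axes as bolt_socket. The end of the short arm rests here when it is fully in. Over 25 N on the vice or bolt before the key is in counts as pressing hard. Let go, the key stays in the socket but its long arm sags by some 0.1 to 0.3 rad
- bolt: shank of the loose bolt; origin on its axis, level with bolt_socket. Clockwise seen from above tightens. It turns at a steady 1.0 N m (7.7 N of push at 130 mm from its axis) and stays where it is left, until it comes up solid, 0.4 to 1.1 rad from where it starts: how far differs each time and cannot be seen. Only then does the torque climb
- bolt_head (a joint): springy twist of the bolt's head on its shank under load, in rad, clockwise positive: 0.05 rad per N m of torque on the bolt, 0 when let go. 0.05 while the bolt turns. Nipped up firmly: over 0.065 (1.3 N m), best 0.08 (1.6 N m, 12 N of push at 130 mm); overtightened: over 0.10 (2.0 N m, 15 N at 130 mm). Below -0.04: forced the wrong way
- block: light wooden tool block, 90 x 64 x 50 mm, fixed. Origin: underside centre. The key stands in its middle hole, round, 17.8 mm wide and 36 mm deep
- water_bottle: clear water bottle with a blue cap and band, 62 mm wide, 200 mm high, loose; origin: underside centre, z up. Leave alone
- glue_bottle: white glue bottle with a blue cap, 48 mm wide, 120 mm high, loose; origin: underside centre, z up. Leave alone
- thread_spool: dark red thread spool, 52 mm wide, 88 mm high, loose; origin: underside centre, z up. Leave alone
- bead_jar: amber glass bead jar with a white lid, 54 mm wide, 60 mm high, loose; origin: underside centre, z up. Leave alone
Things that resemble listed ones, but are neither listed nor needed, are in the scene too. What is shaped like the key but red is not meant.

How it is judged:
On the way, in this order (a step that is already met when the one before it is completed fails the run):
1. the key's short arm is fully down in the socket of the left-hand bolt (distance between key_short_tip and bolt_seat below 0.004 m and angle between the x axis of key_short_tip and the z axis of bolt_seat, either way round below 0.4 rad), for 0.2 s.
2. the bolt has come up solid and is nipped up with more than 1.3 N m, the short arm fully in it (value of joint bolt_head above 0.065 rad and distance between key_short_tip and bolt_seat below 0.005 m and angle between the x axis of key_short_tip and the z axis of bolt_seat, either way round below 0.4 rad), for 0.2 s.
At the end, for the whole second after the job is handed in: The bolt has been nipped up, and the key is left in it at rest, let go, the end of its short arm within 6 mm of the middle of the socket's floor and pointing down within 0.4 rad (distance between key_short_tip and bolt_seat below 0.006 m and angle between the x axis of key_short_tip and the z axis of bolt_seat, either way round below 0.4 rad and linear speed of key below 0.02 m/s); the robot touches nothing.
It fails at once if the key pressed on the vice or the bolt with more than 25 N while its short arm is not yet in the socket (not (distance between key_short_tip and bolt_seat below 0.006 m) and contact force between key and vice above 25 N).
It fails at once if the bolt overtightened, with more than 2.0 N m (twist of its head above 0.10 rad) (value of joint bolt_head above 0.1 rad).
It fails at once if the bolt forced counter-clockwise, with more than 0.8 N m (twist below -0.04 rad) (value of joint bolt_head below -0.04 rad).
It fails at once if a bottle, the jar or the spool shifted by more than 15 mm or tipped ((distance of water_bottle from where it was at the start of the episode above 0.015 m or angle between water_bottle's own z axis and vertical above 0.3 rad) or (distance of glue_bottle from where it was at the start of the episode above 0.015 m or angle between glue_bottle's own z axis and vertical above 0.3 rad) or (distance of thread_spool from where it was at the start of the episode above 0.015 m or angle between thread_spool's own z axis and vertical above 0.3 rad) or (distance of bead_jar from where it was at the start of the episode above 0.015 m or angle between bead_jar's own z axis and vertical above 0.3 rad)).
It also fails if it takes over 70 s, if anything falls off the work surface, if the arm or the gripper's body presses on something with over 40 N, if the wrist force passes 120 N, or if a joint passes its speed limit or range.

## Working session

There is one attempt and no reset: what is moved stays moved. The work goes in short steps, Python scripts to look and compute and a tool call to move; the robot and the scene stay as the last step left them, time stands still between calls to the robot, and variables do not carry over. Pictures are saved under pics/ and viewed, at most 10 in all, crops included, and the job is handed in when it is done.

Besides the shell and the picture viewer there is one more tool, called by a JSON object that holds its "op" and its "data", one argument or row to a line. jog_arm: Moves the arm, as the interface text tells. Its arguments: {"type":"object","properties":{"steps":{"type":"array","items":{"type":"array","items":{"type":"number"}}}},"required":["steps"]}

```bash
ls; mkdir -p pics; python3 - <<'E'
from cell import env,camera,regions_of,spot_point
import cv2,numpy as np
s=env.get_state();print({k:np.round(v,3) for k,v in s.items()})
ims=[]
for n in("scene","top"):
    p=camera(n);cv2.imwrite(f"pics/{n}0.png",p["color"][...,::-1]);print(n,p["fov_y"],p["cx"],p["cy"],np.round(p["R"],3).tolist(),np.round(p["t"],3))
    for q in("key","key_short_tip","bolt_socket","vice","block","water_bottle","glue_bottle","thread_spool","bead_jar"):
        print(q,[(np.round(d["uv"]),round(d["confidence"],2)) for d in spot_point(q,p)][:3], [(d["box"],round(d["confidence"],2)) for d in regions_of(q,p)][:3] if q in("key",) else "")
E
```

```text
pics
{'time': np.float64(0.0), 'qpos': array([-1.357,  0.053,  1.402,  0.   ,  1.689, -0.07 ]), 'qd': array([-0.001,  0.001, -0.001, -0.001,  0.001, -0.001]), 'joint_torque': array([-0.0000e+00, -3.8166e+01, -3.6019e+01, -0.0000e+00,  6.0000e-03,
       -0.0000e+00]), 'eef_pos': array([ 0.147, -0.504,  0.235]), 'tool_rot': array([-3.108, -0.444,  0.   ]), 'contact_force': array([-0.124, -0.48 ,  0.083]), 'ft_torque': array([ 0.016, -0.01 , -0.037]), 'grasp_force': np.float64(0.0), 'grip_width': np.float64(0.998)}
scene 45.3095090367987 249.3259173621701 183.40137015519508 [[0.208, 0.978, 0.006], [0.752, -0.156, -0.64], [-0.625, 0.138, -0.768]] [-0.092 -0.32   1.724]
key [(array([359., 134.]), 0.56), (array([332., 139.]), 0.5)] [([349.3, 123.2, 16.3, 53.1], 0.73), ([315.3, 103.0, 35.2, 38.2], 0.68)]
key_short_tip [(array([349., 123.]), 0.8), (array([350., 138.]), 0.76)] 
bolt_socket [(array([232., 220.]), 0.36), (array([347., 183.]), 0.18)] 
vice [(array([208., 233.]), 0.68)] 
block [(array([349., 182.]), 0.88)] 
water_bottle [(array([362., 240.]), 0.89)] 
glue_bottle [(array([220., 283.]), 0.56)] 
thread_spool [(array([155., 199.]), 0.62)] 
bead_jar [(array([155., 278.]), 0.74)] 
top 53.1548835003515 256.70998702441256 189.43022000113498 [[0.022, -1.0, -0.001], [-0.986, -0.021, -0.166], [0.166, 0.005, -0.986]] [-0.021  0.55   0.992]
key [(array([115., 209.]), 0.83), (array([133., 283.]), 0.58)] [([110.0, 280.4, 25.2, 81.7], 0.67), ([128.8, 107.8, 38.3, 40.0], 0.65), ([108.1, 207.8, 27.5, 21.6], 0.53)]
key_short_tip [(array([113., 233.]), 0.68), (array([109., 282.]), 0.56), (array([307., 186.]), 0.55)] 
bolt_socket [(array([281., 186.]), 0.51)] 
vice [(array([307., 187.]), 0.94)] 
block [(array([141., 214.]), 0.82)] 
water_bottle [(array([159., 139.]), 0.57)] 
glue_bottle [(array([304., 125.]), 0.65), (array([158., 140.]), 0.47)] 
thread_spool [] 
bead_jar [(array([365., 146.]), 0.79)]
```

View pics/scene0.png

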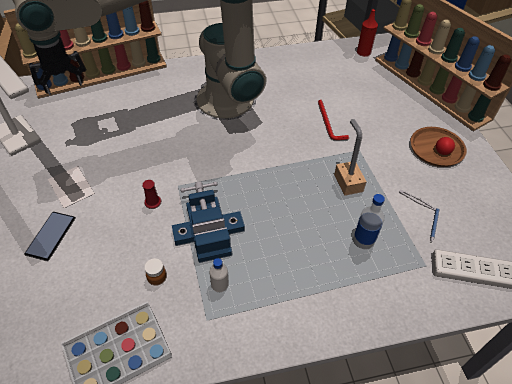

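View pics/top0.png

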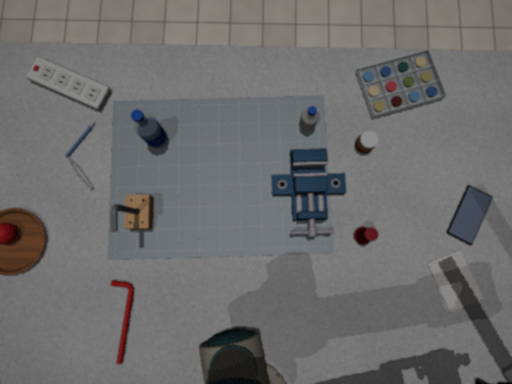

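The scene picture shows the vice at about (208,228), its left bolt near (238,220), the block at (350,178) and the steel key standing in it from (357,122) to (352,165). Candidates for the key are the steel L in the block (scene (357,145), top (125,210)) and the red L lying on the bench (scene (332,125), top (124,320)). The description says bright steel, so I choose the one in the block.

```bash
cat > h.py <<'E'
from cell import env,camera,regions_of,spot_point
import cv2,numpy as np
from scipy.spatial.transform import Rotation as Ro
def K(p):
    f=p["color"].shape[0]/2/np.tan(np.radians(p["fov_y"])/2)
    return f
def cam(p,s=None):
    """R,t world->cam"""
    if "R" in p: return np.array(p["R"]),np.array(p["t"])
    T=np.eye(4);T[:3,:3]=Ro.from_rotvec(s["tool_rot"]).as_matrix();T[:3,3]=s["eef_pos"]
    M=np.linalg.inv(T@np.array(p["hand_eye"]));return M[:3,:3],M[:3,3]
def proj(X,p,s=None):
    R,t=cam(p,s);c=np.atleast_2d(X)@R.T+t;f=K(p)
    return c[:,:2]/c[:,2:]*f+[p["cx"],p["cy"]]
def onz(uv,z,p,s=None):
    R,t=cam(p,s);d=R.T@np.array([(uv[0]-p["cx"])/K(p),(uv[1]-p["cy"])/K(p),1]);o=-R.T@t
    return o+d*(z-o[2])/d[2]
def tri(obs):
    A=[];b=[]
    for uv,p,s in obs:
        R,t=cam(p,s);d=R.T@np.array([(uv[0]-p["cx"])/K(p),(uv[1]-p["cy"])/K(p),1]);d/=np.linalg.norm(d);o=-R.T@t
        P=np.eye(3)-np.outer(d,d);A.append(P);b.append(P@o)
    return np.linalg.lstsq(np.vstack(A),np.hstack(b),rcond=None)[0]
def crop(p,box,k,fn):
    x,y,w,h=box;cv2.imwrite(fn,cv2.resize(p["color"][y:y+h,x:x+w,::-1],None,fx=k,fy=k,interpolation=cv2.INTER_CUBIC))
E
python3 - <<'E'
from h import *
a=camera("scene");b=camera("top")
top=lambda q,p:[d["uv"] for d in spot_point(q,p)]
for q,z in(("key",.214),("key_short_tip",.214),("bolt_socket",.026),("vice",0),("block",0),("water_bottle",0),("glue_bottle",0),("thread_spool",0),("bead_jar",0)):
    print(q)
    for n,p in(("scene",a),("top",b)):
        for u in top(q,p)[:3]: print("  ",n,np.round(u),np.round(onz(u,z,p),3))
A=cv2.resize(a["color"][95:205,310:410],None,fx=4,fy=4,interpolation=2);B=cv2.resize(b["color"][165:255,90:185],None,fx=4,fy=4,interpolation=2)
C=np.zeros((440,800,3),np.uint8);C[:,:400]=A;C[:360,400:780]=B;cv2.imwrite("pics/key.png",C[...,::-1])
E
```

```text
key
   scene [331. 139.] [0.487 0.222 0.214]
   scene [363. 134.] [0.488 0.316 0.214]
   scene [208. 230.] [ 0.721 -0.161  0.214]
   top [131. 286.] [0.304 0.258 0.214]
   top [111. 208.] [0.473 0.315 0.214]
key_short_tip
   scene [352. 123.] [0.437 0.302 0.214]
   scene [350. 138.] [0.495 0.274 0.214]
   top [112. 233.] [0.417 0.308 0.214]
   top [111. 281.] [0.314 0.302 0.214]
   top [304. 125.] [ 0.677 -0.116  0.214]
bolt_socket
   scene [232. 222.] [ 0.577 -0.081  0.026]
   top [281. 184.] [ 0.572 -0.076  0.026]
vice
   scene [157. 280.] [ 0.705 -0.312  0.   ]
   scene [209. 230.] [ 0.576 -0.149  0.   ]
   top [361. 236.] [ 0.433 -0.3    0.   ]
   top [305. 184.] [ 0.576 -0.144  0.   ]
block
   scene [348. 180.] [0.477 0.314 0.   ]
   top [143. 211.] [0.491 0.309 0.   ]
water_bottle
   scene [362. 239.] [0.696 0.277 0.   ]
   scene [235. 220.] [ 0.556 -0.068  0.   ]
   top [157. 140.] [0.697 0.283 0.   ]
glue_bottle
   scene [218. 284.] [ 0.753 -0.151  0.   ]
   scene [234. 220.] [ 0.554 -0.072  0.   ]
   top [305. 124.] [ 0.755 -0.146  0.   ]
thread_spool
   scene [154. 199.] [ 0.426 -0.297  0.   ]
   top [362. 235.] [ 0.437 -0.304  0.   ]
bead_jar
   scene [157. 279.] [ 0.703 -0.31   0.   ]
   top [367. 148.] [ 0.688 -0.323  0.   ]
```

View pics/key.png

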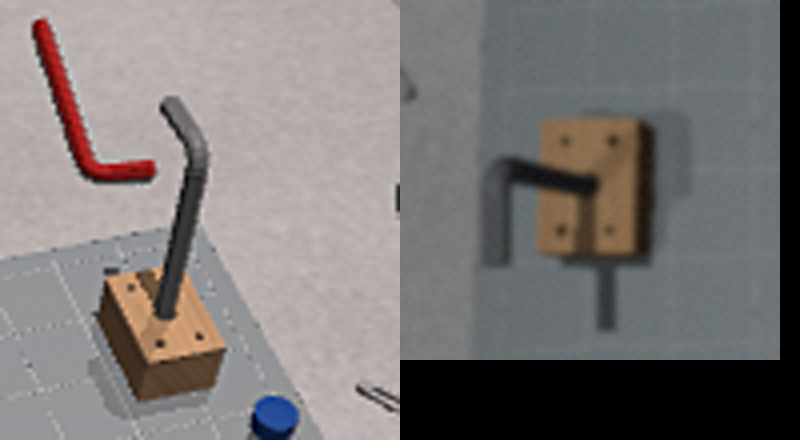

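The crop confirms the steel key: bend at scene (359,133), short arm running to (352,121), which is world -x. The red one lies apart on the bench. I'm moving over.

{"op": "jog_arm", "data": {
  "steps": [
    [9,-4,-12.5,8,1],
    [18,-8,-12.5,16,1],
    [27,-12,-12.5,16,1],
    [36,-16,-12.5,16,1],
    [36,-16,-12.5,16,1],
    [36,-16,-12.5,16,1],
    [36,-16,-12.5,16,1],
    [36,-16,-12.5,16,1],
    [36,-16,-12.5,16,1],
    [36,-16,-12.5,16,1]
  ]
}}

```text
time: 2.93
eef_pos: [0.4432, -0.2528, 0.3603]
tool_rot: [3.141, 0.007, 0.001]
contact_force: [0.6, -1.6, 0.2]
grip_width: 1.0
grasp_force: 0.0
```

{"op": "jog_arm", "data": {
  "steps": [
    [4,-4,0,0,1],
    [8,-8,0,0,1],
    [10,-12,0,0,1],
    [10,-16,0,0,1],
    [10,-16,0,0,1],
    [10,-16,0,0,1],
    [10,-16,0,0,1],
    [10,-16,0,0,1],
    [10,-16,0,0,1],
    [10,-16,0,0,1]
  ]
}}

```text
time: 3.77
eef_pos: [0.541, -0.0952, 0.3597]
tool_rot: [3.141, 0.004, 0.0]
contact_force: [-1.0, -0.2, -0.5]
grip_width: 1.0
grasp_force: 0.0
```

```bash
python3 - <<'E'
from h import *
s=env.get_state();p=camera("wrist");cv2.imwrite("pics/w1.png",cv2.resize(p["color"][...,::-1],None,fx=1.5,fy=1.5))
print(np.round(p["hand_eye"],3).tolist(),p["fov_y"])
for q in("bolt_socket","vice"): print(q,[(np.round(d["uv"],1),round(d["confidence"],2),np.round(onz(d["uv"],.026,p,s),4)) for d in spot_point(q,p)][:3])
E
```

```text
[[-0.001, -0.946, -0.324, 0.083], [1.0, -0.001, -0.001, 0.0], [0.001, -0.324, 0.946, -0.137], [0.0, 0.0, 0.0, 1.0]] 58.34120658242597
bolt_socket [(array([242. , 114.9]), 0.71, array([ 0.5713, -0.0789,  0.026 ]))]
vice [(array([291.4, 112.4]), 0.58, array([ 0.5747, -0.1452,  0.026 ]))]
```

View pics/w1.png

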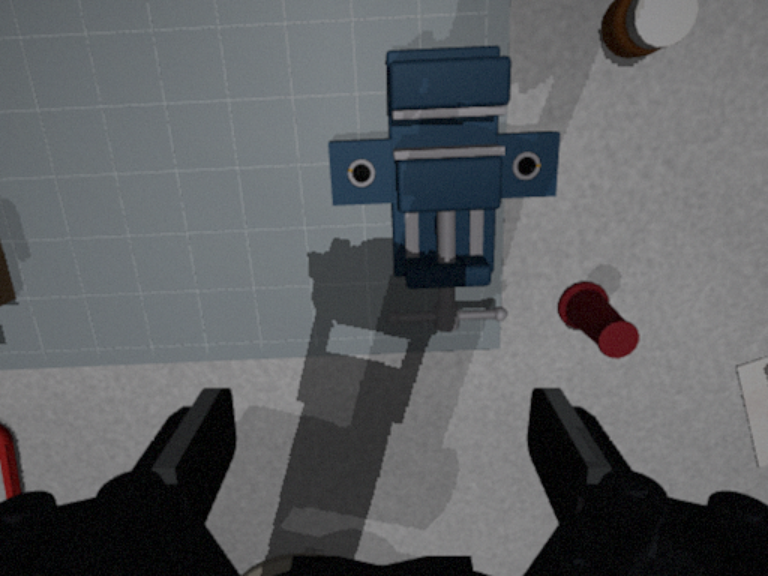

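The wrist picture shows the left bolt's socket at (241,115) in native pixels and the right bolt at (351,111), so the vice is yawed about +0.04 rad. Now on to the key.

{"op": "jog_arm", "data": {
  "steps": [
    [-2,-4,0,0,1],
    [-4,-8,0,0,1],
    [-6,-12,0,0,1],
    [-8,-16,0,0,1],
    [-10,-20,0,0,1],
    [-12,-24,0,0,1],
    [-12,-28,0,0,1],
    [-12,-32,0,0,1],
    [-12,-36,0,0,1],
    [-12,-40,0,0,1]
  ]
}}

```text
time: 4.75
eef_pos: [0.4189, 0.2969, 0.3601]
tool_rot: [-3.141, -0.006, -0.002]
contact_force: [0.9, -0.2, 0.2]
grip_width: 0.999
grasp_force: 0.0
```

```bash
python3 - <<'E'
from h import *
s=env.get_state();print(np.round(s["eef_pos"],4),np.round(s["tool_rot"],3),np.round(s["qpos"],3));p=camera("wrist");cv2.imwrite("pics/w2.png",cv2.resize(p["color"][...,::-1],None,fx=1.5,fy=1.5))
for q,z in(("key",.214),("key_short_tip",.214),("block",0)): print(q,[(np.round(d["uv"],1),round(d["confidence"],2),np.round(onz(d["uv"],z,p,s),4)) for d in spot_point(q,p)][:3])
E
```

```text
[0.4189 0.2969 0.3601] [-3.141e+00 -6.000e-03 -2.000e-03] [ 0.545  0.028  1.18  -0.     1.932  2.111]
key [(array([236. , 108.2]), 0.66, array([0.4757, 0.3116, 0.214 ])), (array([236.6, 221.7]), 0.63, array([0.3764, 0.3125, 0.214 ]))]
key_short_tip [(array([202.5, 216.1]), 0.68, array([0.3818, 0.3428, 0.214 ])), (array([241.9, 173.7]), 0.64, array([0.4211, 0.3074, 0.214 ]))]
block [(array([243. ,  86.8]), 0.58, array([0.4848, 0.3127, 0.    ]))]
```

View pics/w2.png

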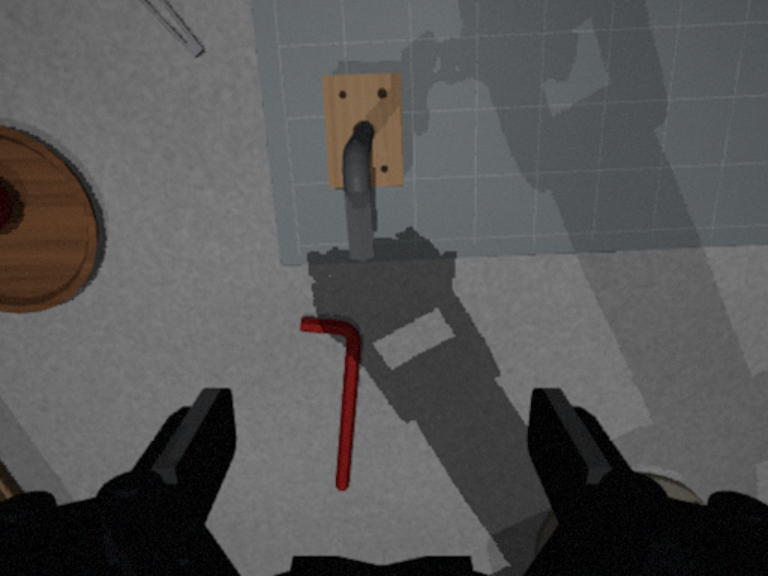

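The picture shows the key's short arm from (236,108) to (241,172) in native pixels, pointing to world -x with yaw about 4°. The red key lies at (233,220) on the bench. Measured origin is (0.476, 0.312) and the arm length comes out at 55 mm, which matches. I'm grasping the long arm about 35 mm below the bend.

{"op": "jog_arm", "data": {
  "steps": [
    [3,-0.8,0,-4,1],
    [5.8,-1.5,0,-4,1],
    [5.8,-1.5,2,-4,1],
    [5.8,-1.5,6,-4,1],
    [5.8,-1.5,10,-4,1],
    [5.8,-1.5,14,-4,1],
    [5.8,-1.5,17.5,-4,1],
    [5.8,-1.5,17.5,-4,1],
    [5.8,-1.5,17.5,-4,0.6],
    [5.8,-1.5,17.5,-4,0.3]
  ]
}}

```text
time: 5.78
eef_pos: [0.4788, 0.3101, 0.188]
tool_rot: [-3.138, -0.115, -0.007]
contact_force: [0.0, 0.2, -0.0]
grip_width: 0.746
grasp_force: 0.0
```

{"op": "jog_arm", "data": {
  "steps": [
    [0,0,0,0,0],
    [0,0,0,0,0],
    [0,0,0,0,0],
    [0,0,0,0,0],
    [0,0,0,0,0],
    [0,0,0,0,0],
    [0,0,0,0,0],
    [0,0,0,0,0],
    [0,0,0,0,0],
    [0,0,0,0,0]
  ]
}}

```text
time: 6.62
eef_pos: [0.4778, 0.3107, 0.186]
tool_rot: [-3.138, -0.117, -0.003]
contact_force: [0.3, -0.2, 6.0]
grip_width: 0.15
grasp_force: 58.7
```

{"op": "jog_arm", "data": {
  "steps": [
    [0,0,-1.5,0,0],
    [0,0,-3.5,0,0],
    [0,0,-5.5,0,0],
    [2,0,-6,0,0],
    [5,0,-6,0,0],
    [8,0,-6,0,0],
    [8.5,0,-4,0,0],
    [8.5,0,-2,0,0],
    [8.5,0,-1,0,0],
    [8.5,0,-1,0,0]
  ]
}}

```text
time: 7.45
eef_pos: [0.5607, 0.316, 0.1898]
tool_rot: [3.136, 0.117, -0.012]
contact_force: [-0.8, -0.2, -3.4]
grip_width: 0.15
grasp_force: 58.8
```

```bash
python3 - <<'E'
from h import *
a=camera("scene");b=camera("top");print(np.round(env.get_state()["contact_force"],1))
A=cv2.resize(a["color"][90:250,290:440],None,fx=2.5,fy=2.5,interpolation=2);B=cv2.resize(b["color"][120:280,80:230],None,fx=2.5,fy=2.5,interpolation=2)
cv2.imwrite("pics/lift.png",np.hstack([A,B])[...,::-1])
E
```

```text
[ 0.3 -0.6 -2.4]
```

View pics/lift.png

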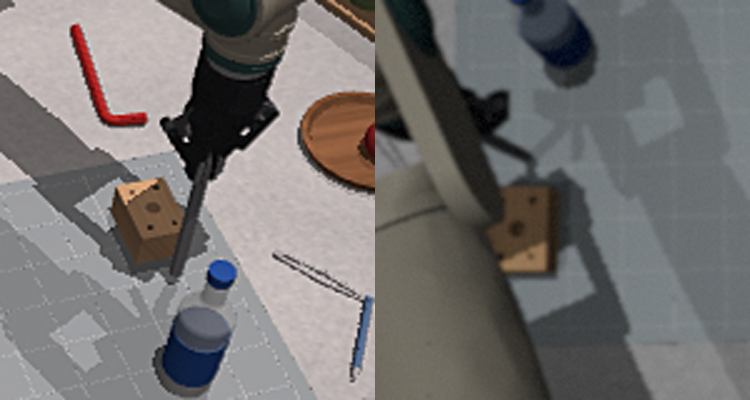

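The key is out of the hole and held beside the block's +x face, tip at crop (178,278). Now I'll pivot it in the grip against the block's top edge.

{"op": "jog_arm", "data": {
  "steps": [
    [-1.2,0,0.1,0,0],
    [-2.2,0,0.2,0,0],
    [-3,0,0.2,0,0],
    [-3.8,0,0.4,0,0],
    [-4.6,0,0.6,0,0],
    [-5.4,0,0.9,0,0],
    [-6.2,0,1.2,0,0],
    [-7,0,1.6,0,0],
    [-7,0,1.6,0,0],
    [-7,0,1.6,0,0]
  ]
}}

```text
time: 8.38
eef_pos: [0.4932, 0.3121, 0.1812]
tool_rot: [-3.137, -0.117, -0.007]
contact_force: [2.8, 1.2, -0.7]
grip_width: 0.149
grasp_force: 58.6
```

{"op": "jog_arm", "data": {
  "steps": [
    [-1.3,0,0.7,0,0],
    [-2.6,0,1.4,0,0],
    [-3.6,0,2.3,0,0],
    [-4.6,0,3.2,0,0],
    [-5.6,0,4.4,0,0],
    [-6.6,0,5.6,0,0],
    [-7.4,0,6.5,0,0],
    [-8.1,0,7.4,0,0],
    [-8.1,0,7.4,0,0],
    [-8.1,0,7.4,0,0]
  ]
}}

```text
time: 9.22
eef_pos: [0.4122, 0.3058, 0.1058]
tool_rot: [-3.139, -0.117, -0.002]
contact_force: [0.3, -0.5, 1.8]
grip_width: 0.144
grasp_force: 58.5
```

```bash
python3 - <<'E'
from h import *
a=camera("scene");print(np.round(env.get_state()["contact_force"],1))
crop(a,(280,80,170,150),4,"pics/flip.png")
E
```

```text
[-0.6 -0.6  0.2]
```

View pics/flip.png

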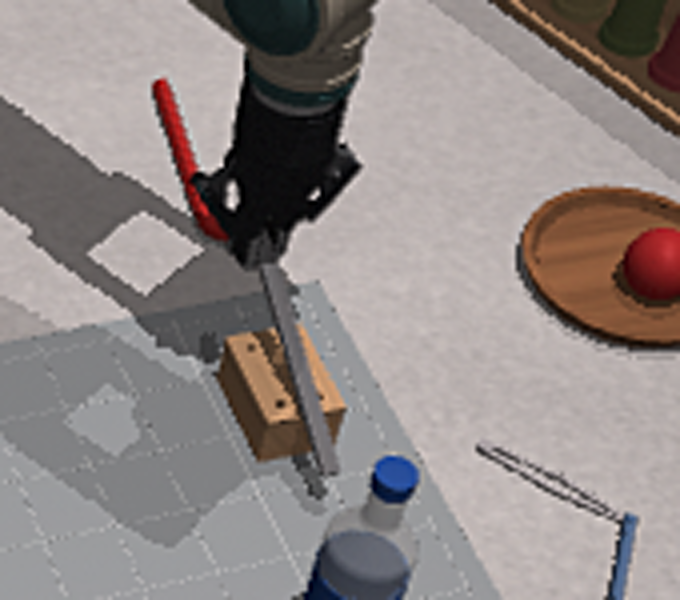

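The key is now pivoted to about 25° from level (end at crop (330,465), over the block's top). I'll lower further to bring it level.

{"op": "jog_arm", "data": {
  "steps": [
    [0,0,0.6,0,0],
    [0,0,1.2,0,0],
    [0,0,1.8,0,0],
    [0,0,2.4,0,0],
    [0,0,2.8,0,0],
    [0,0,3.2,0,0],
    [0,0,3.5,0,0],
    [0,0,3.7,0,0],
    [0,0,3.9,0,0],
    [0,0,3.9,0,0]
  ]
}}

```text
time: 10.1
eef_pos: [0.4116, 0.3054, 0.0652]
tool_rot: [3.139, 0.117, -0.0]
contact_force: [-1.6, -1.1, 2.4]
grip_width: 0.151
grasp_force: 59.2
```

```bash
python3 - <<'E'
from h import *
s=env.get_state();print(np.round(s["contact_force"],1),np.round(s["ft_torque"],2),np.round(s["eef_pos"],4))
E
```

```text
[-1.6 -1.1  2.4] [ 0.02 -0.22  0.03] [0.4116 0.3054 0.0652]
```

{"op": "jog_arm", "data": {
  "steps": [
    [0,0,-3,0,0],
    [0,0,-6,0,0],
    [0,0,-9,-5,0],
    [1,3,-11,-11,0],
    [2,6,-11,-17,0],
    [3,9,-11,-23,0],
    [4,12,-11,-29,0],
    [5,15,-11,-35,0],
    [6,18,-11,-41,0],
    [7,21,-11,-47,0]
  ]
}}

```text
time: 10.93
eef_pos: [0.4968, 0.0995, 0.1744]
tool_rot: [-2.829, -1.366, 0.004]
contact_force: [1.7, 0.5, -4.0]
grip_width: 0.149
grasp_force: 59.3
```

```bash
cat > g.py <<'E'
from h import *
def goal(x,y,z,yaw):
    "step numbers to TCP goal, yaw of tool x in deg"
    s=env.get_state();R=Ro.from_rotvec(s["tool_rot"]).as_matrix();d=R.T@(np.array([x,y,z])-s["eef_pos"])
    yw=np.degrees(np.arctan2(R[1,0],R[0,0]));print("pos",np.round(s["eef_pos"],4),"yaw",round(yw,2),"F",np.round(s["contact_force"],1),"q6",round(s["qpos"][5],2),"-> step",np.round(d*100,2),"twist",round(-(yaw-yw),1))
E
python3 - <<'E'
from g import *
goal(.5526,-.049,.17,122.3)
s=env.get_state();p=camera("wrist");cv2.imwrite("pics/w3.png",p["color"][...,::-1])
for q in("key","key_short_tip"): print(q,[(np.round(d["uv"],1),round(d["confidence"],2)) for d in spot_point(q,p)][:3])
E
```

```text
pos [0.4968 0.0995 0.1744] yaw 51.55 F [ 1.7  0.5 -4. ] q6 0.8 -> step [-8.16 13.61  0.43] twist -70.8
key [(array([253.1, 317.1]), 0.67)]
key_short_tip []
```

View pics/w3.png

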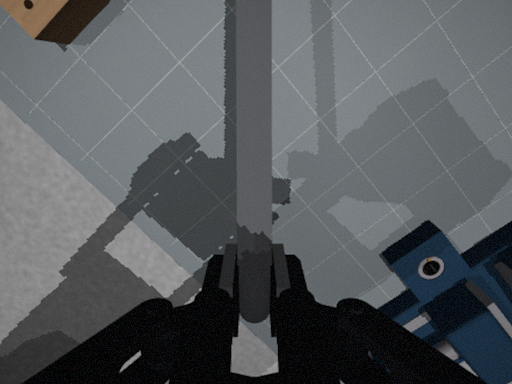

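The wrist view shows the long arm straight along the tool's x (columns 237–271), the bend at (254,310) and the socket at (431,267). I'll fit the pitch from the arm's edges while finishing the transfer to a standoff.

```bash
python3 - <<'E'
from h import *
from scipy.optimize import least_squares
s=env.get_state();p=camera("wrist");print("bolt",[(np.round(d["uv"],1),np.round(onz(d["uv"],.026,p,s),4)) for d in spot_point("bolt_socket",p)],onz((431,267),.026,p,s))
g=cv2.GaussianBlur(cv2.cvtColor(p["color"],cv2.COLOR_RGB2GRAY),(3,9),0).astype(float)
H=np.linalg.inv(p["hand_eye"]);f=K(p)
obs=[]
hsv=cv2.cvtColor(p["color"],cv2.COLOR_RGB2HSV)
for r in range(20,150,10):
    gx=np.abs(np.gradient(g[r]))
    l=228+np.argmax(gx[228:246]);q=262+np.argmax(gx[262:280]);obs.append((r,l,q))
print(obs)
def pr(T):
    c=T@H[:3,:3].T+H[:3,3];return c[:,:2]/c[:,2:]*f+[p["cx"],p["cy"]]
# hex arm: flats face +-y (tool y), corners up/down: silhouette seen from above ~ flats' upper edges y=+-7, z offset -4.04
def res(v):
    z0,a,y0,yw=v;t=np.arange(0.03,.17,.005);out=[]
    for sgn,k in((-1,1),(1,2)):
        T=np.c_[t,y0+yw*t+sgn*.007,z0-.00404+np.tan(a)*t];u=pr(T);o=np.argsort(u[:,1])
        out+=[np.interp(r[0],u[o,1],u[o,0])-r[k] for r in obs]
    return out
r=least_squares(res,[.006,0,0,0],loss="soft_l1");print("z0,pitch(down+),y0,yaw",np.round(r.x,4),"cost",round(r.cost,2))
J=r.jac;print("sd",np.round(np.sqrt(np.diag(np.linalg.inv(J.T@J)))*.5,4))
E
```

```text
bolt [(array([432.8, 267. ]), array([ 0.5711, -0.0774,  0.026 ]))] [ 0.56973059 -0.07630768  0.026     ]
[(20, np.int64(236), np.int64(272)), (30, np.int64(236), np.int64(272)), (40, np.int64(236), np.int64(272)), (50, np.int64(236), np.int64(272)), (60, np.int64(236), np.int64(272)), (70, np.int64(236), np.int64(272)), (80, np.int64(236), np.int64(272)), (90, np.int64(236), np.int64(272)), (100, np.int64(236), np.int64(272)), (110, np.int64(236), np.int64(271)), (120, np.int64(236), np.int64(272)), (130, np.int64(236), np.int64(271)), (140, np.int64(236), np.int64(272))]
z0,pitch(down+),y0,yaw [-0.0156  0.2907 -0.0004  0.0033] cost 0.62
sd [0.0048 0.0536 0.0002 0.0029]
```

{"op": "jog_arm", "data": {
  "steps": [
    [-1.5,2.5,0,-7,0],
    [-3,5,0,-14,0],
    [-4.5,7.5,0,-21,0],
    [-6,10,0,-28,0],
    [-7.5,12.5,0,-35,0],
    [-8.2,13.6,0,-42,0],
    [-8.2,13.6,0,-49,0],
    [-8.2,13.6,0,-56,0],
    [-8.2,13.6,0,-63,0],
    [-8.2,13.6,0,-70,0]
  ]
}}

```text
time: 12.02
eef_pos: [0.5517, -0.0465, 0.1752]
tool_rot: [-1.531, -2.743, 0.0]
contact_force: [-0.6, 0.4, -3.0]
grip_width: 0.143
grasp_force: 59.5
```

```bash
python3 - <<'E'
from g import *
goal(.5526,-.049,.17,122.3)
s=env.get_state();R=Ro.from_rotvec(s["tool_rot"]).as_matrix()
ends=[]
def kp(d,pitch):  # key points with origin d behind along tool x, axis at tool z .006
    c,sn=np.cos(pitch),np.sin(pitch);u=np.array([c,0,sn]);v=np.array([-sn,0,c])
    o=np.array([0,0,.006])-d*u
    return [s["eef_pos"]+R@q for q in(o,o+.2*u,o+.056*v)]
for n in("scene","top"):
    p=camera(n)
    print(n,"bolt",[np.round(onz(d["uv"],.026,p),4) for d in spot_point("bolt_socket",p)[:2]])
    print(" tip",[(np.round(d["uv"],1),round(d["confidence"],2)) for d in spot_point("key_short_tip",p)[:3]])
    for d in regions_of("key",p)[:3]:
        ys,xs=np.nonzero(d["pixels"]);P=np.c_[xs,ys].astype(float);vx,vy,x0,y0=cv2.fitLine(P.astype(np.float32),cv2.DIST_HUBER,0,.01,.01).ravel()
        k=(P-[x0,y0])@[vx,vy];e=[np.round([x0+vx*t,y0+vy*t],1) for t in(k.min(),k.max())];print(" reg",round(d["confidence"],2),len(P),e,"slope",round(np.degrees(np.arctan2(vy,vx)),1))
    for pi in(-.1,0,.1,.2,.3): print("  pred",pi,np.round(proj(np.array(kp(.035,pi)),p),1).tolist())
    crop(p,(170,130,200,150),3,f"pics/{n}4.png")
E
```

```text
pos [ 0.5517 -0.0465  0.1752] yaw 121.65 F [-0.6  0.4 -3. ] q6 -0.7 -> step [-0.26 -0.06  0.52] twist -0.7
scene bolt [array([ 0.577 , -0.0809,  0.026 ]), array([0.716 , 0.2615, 0.026 ])]
 tip [(array([232.5, 194.5]), 0.69), (array([350.1, 135.1]), 0.5)]
 reg 0.79 344 [array([317.3, 100.9]), array([339.6, 142.9])] slope 62.0
 reg 0.73 236 [array([230.2, 188.2]), array([286.4, 155. ])] slope -30.5
  pred -0.1 [[231.9, 189.1], [283.7, 147.2], [233.8, 200.7]]
  pred 0 [[231.8, 188.3], [283.5, 151.1], [232.3, 201.1]]
  pred 0.1 [[231.8, 187.4], [283.0, 155.2], [230.8, 201.3]]
  pred 0.2 [[231.9, 186.5], [282.0, 159.5], [229.4, 201.4]]
  pred 0.3 [[232.1, 185.5], [280.7, 163.9], [228.1, 201.2]]
top bolt []
 tip [(array([111.1, 283.6]), 0.83)]
 reg 0.76 266 [array([207.4, 220.1]), array([264.6, 184.3])] slope -32.0
 reg 0.61 624 [array([120.1, 363.3]), array([128.9, 281.3])] slope -83.9
 reg 0.44 428 [array([356.7, 150.8]), array([374.4, 132.4])] slope -46.0
  pred -0.1 [[284.6, 173.9], [211.4, 214.8], [281.2, 179.5]]
  pred 0 [[284.7, 173.5], [211.9, 215.7], [283.2, 178.1]]
  pred 0.1 [[284.8, 173.3], [213.0, 216.2], [285.1, 176.7]]
  pred 0.2 [[284.7, 173.1], [214.7, 216.3], [286.9, 175.4]]
  pred 0.3 [[284.5, 172.9], [216.8, 216.1], [288.6, 174.1]]
```

View composite.

```bash
python3 - <<'E'
import cv2,numpy as np
a=cv2.imread("pics/scene4.png")[60:330,120:420];b=cv2.imread("pics/top4.png")[60:360,60:400]
a=cv2.resize(a,None,fx=1.33,fy=1.33);h=max(a.shape[0],b.shape[0]);pad=lambda x:cv2.copyMakeBorder(x,0,h-x.shape[0],0,0,cv2.BORDER_CONSTANT)
cv2.imwrite("pics/c4.png",np.hstack([pad(a),pad(b)]))
E
```

```text
(no output)
```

View pics/c4.png

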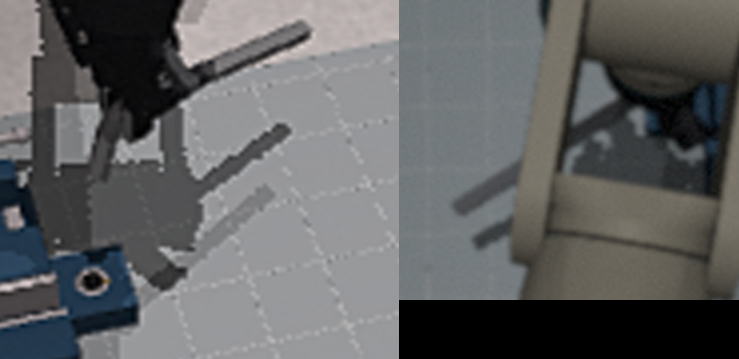

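```bash
python3 - <<'E'
from h import *
from scipy.optimize import least_squares
s=env.get_state();R=Ro.from_rotvec(s["tool_rot"]).as_matrix();a=camera("scene");b=camera("top")
def kp(d,pi,z0,yw):
    c,sn=np.cos(pi),np.sin(pi);u=np.array([c,yw,sn]);v=np.array([-sn,0,c]);o=np.array([0,0,z0])-d*u
    return np.array([s["eef_pos"]+R@q for q in(o,o+.2*u,o+.056*v)])
def res(v):
    k=kp(*v);A=proj(k,a);B=proj(k,b)
    return np.r_[A[1]-[285.9,157.5],A[2]-[233.5,194.8],B[1]-[210,219.3],(v[2]-.004)/.004,v[3]/.02]
r=least_squares(res,[.035,.1,.006,0]);print(np.round(r.x,4),np.round(r.fun,1));k=kp(*r.x);print(np.round(k,4))
J=r.jac;print("sd",np.round(np.sqrt(np.diag(np.linalg.inv(J.T@J)))*1.5,4))
E
```

```text
[ 0.0157  0.2533 -0.003  -0.0035] [-0.1  0.3 -0.2  1.8 -0.9  0.3 -1.8 -0.2]
[[ 0.5597 -0.0605  0.1826]
 [ 0.4589  0.1048  0.1324]
 [ 0.567  -0.0725  0.1283]]
sd [0.0037 0.0395 0.0044 0.0143]
```

The composite shows the long arm's end at scene (286,158) and top (210,220), and the short tip at scene (233.5,195). The key has slid to d≈16 mm from the bend and droops about 0.25 rad. I'll true it up by pushing the short arm flush against the block's vertical -x face, with the tool yawed to 180°.

{"op": "jog_arm", "data": {
  "steps": [
    [3,0.3,0,-4,0],
    [7,0.7,0,-10,0],
    [11,1.1,0,-16,0],
    [15,1.5,0,-22,0],
    [19,1.9,0,-28,0],
    [23,2.3,0,-34,0],
    [27,2.7,0,-40,0],
    [31,3,0,-46,0],
    [35,3.4,0,-52,0],
    [39.8,3.8,0,-58,0]
  ]
}}

```text
time: 13.35
eef_pos: [0.3796, 0.3078, 0.1759]
tool_rot: [0.014, 3.141, 0.001]
contact_force: [1.5, -0.4, -3.5]
grip_width: 0.143
grasp_force: 59.5
```

{"op": "jog_arm", "data": {
  "steps": [
    [0,0,1,0,0],
    [0,0,3,0,0],
    [0,0,5,0,0],
    [0,0,7,0,0],
    [0,0,8.5,0,0],
    [0,0,9.2,0,0],
    [0,0,9.2,0,0],
    [0,0,9.2,0,0],
    [0,0,9.2,0,0],
    [0,0,9.2,0,0]
  ]
}}

```text
time: 14.18
eef_pos: [0.3813, 0.3067, 0.0849]
tool_rot: [0.021, 3.14, 0.002]
contact_force: [0.5, 0.5, -3.8]
grip_width: 0.15
grasp_force: 59.5
```

```bash
python3 - <<'E'
from g import *
goal(.403,.312,.083,180)
p=camera("scene");print([(np.round(d["uv"],1),round(d["confidence"],2)) for d in spot_point("key_short_tip",p)[:3]])
s=env.get_state();p=camera("wrist");print("block",[(np.round(d["box"]),round(d["confidence"],2)) for d in regions_of("block",p)])
E
```

```text
pos [0.3813 0.3067 0.0849] yaw 179.25 F [ 0.5  0.5 -3.8] q6 -0.96 -> step [-2.16  0.55  0.2 ] twist -0.8
[(array([338.2, 155.5]), 0.58), (array([342.9, 141.1]), 0.25)]
block [(array([228., 315.,  50.,  64.]), 0.73)]
```

{"op": "jog_arm", "data": {
  "steps": [
    [-1,0,0,0,0],
    [-1.6,0,0,0,0],
    [-2,0,0,0,0],
    [-2.3,0,0,0,0],
    [-2.5,0,0,0,0],
    [-2.7,0,0,0,0],
    [-2.9,0,0,0,0],
    [-3.1,0,0,0,0],
    [-3.1,0,0,0,0],
    [-3.1,0,0,0,0]
  ]
}}

```text
time: 15.22
eef_pos: [0.4116, 0.3059, 0.0836]
tool_rot: [-0.02, -3.142, 0.0]
contact_force: [-0.3, 0.8, -3.2]
grip_width: 0.147
grasp_force: 59.5
```

{"op": "jog_arm", "data": {
  "steps": [
    [-0.1,0,0,0,0],
    [-0.2,0,0,0,0],
    [-0.3,0,0,0,0],
    [-0.4,0,0,0,0],
    [-0.5,0,0,0,0],
    [-0.6,0,0,0,0],
    [-0.7,0,0,0,0],
    [-0.8,0,0,0,0],
    [-0.8,0,0,0,0],
    [-0.8,0,0,0,0]
  ]
}}

```text
time: 16.05
eef_pos: [0.42, 0.306, 0.084]
tool_rot: [0.02, 3.141, 0.001]
contact_force: [-1.9, 0.7, 1.2]
grip_width: 0.151
grasp_force: 60.1
```

{"op": "jog_arm", "data": {
  "steps": [
    [-0.1,0,0,0,0],
    [-0.2,0,0,0,0],
    [-0.3,0,0,0,0],
    [-0.4,0,0,0,0],
    [-0.5,0,0,0,0],
    [-0.6,0,0,0,0],
    [-0.7,0,0,0,0],
    [-0.8,0,0,0,0],
    [-0.8,0,0,0,0],
    [-0.8,0,0,0,0]
  ]
}}

```text
time: 16.88
eef_pos: [0.4277, 0.3058, 0.0839]
tool_rot: [0.02, 3.141, 0.0]
contact_force: [-5.0, -0.3, 4.1]
grip_width: 0.146
grasp_force: 60.5
```

```bash
python3 - <<'E'
from h import *
a=camera("scene");crop(a,(290,90,130,120),5,"pics/push.png")
for d in regions_of("key",a)[:3]:
    print(d["box"],round(d["confidence"],2))
E
```

```text
[324.0, 122.5, 27.9, 41.2] 0.62
[317.5, 100.1, 14.1, 21.0] 0.53
```

View pics/push.png

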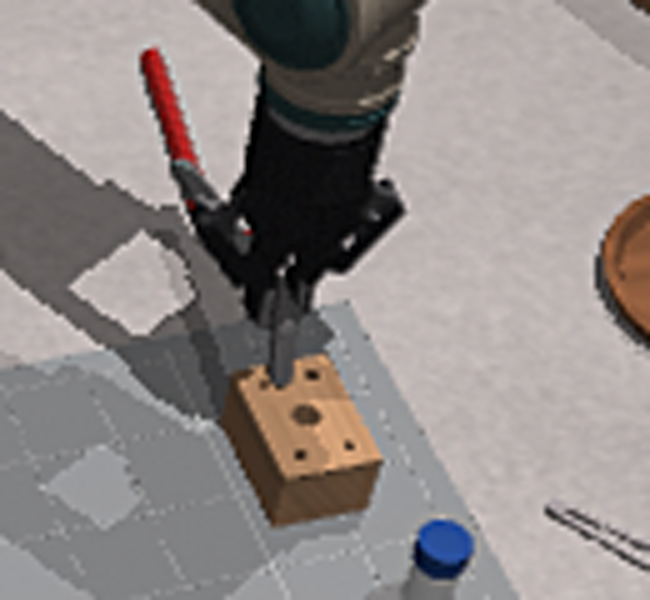

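The tip has landed on top of the block, at crop (282,380). The key therefore sits about 16 mm behind the TCP, which agrees with the earlier wrist fit. I'll back off, lower 22 mm and push against the face proper.

{"op": "jog_arm", "data": {
  "steps": [
    [1.5,0,0,0,0],
    [3.5,0,0,0,0],
    [4.6,0,0,0,0],
    [4.6,0,1,0,0],
    [4.6,0,2.2,0,0],
    [4,0,2.2,0,0],
    [3.4,0,2.2,0,0],
    [2.8,0,2.2,0,0],
    [2.4,0,2.2,0,0],
    [2.4,0,2.2,0,0]
  ]
}}

```text
time: 17.82
eef_pos: [0.4049, 0.306, 0.062]
tool_rot: [0.022, 3.141, 0.001]
contact_force: [-0.1, 0.1, -4.0]
grip_width: 0.146
grasp_force: 59.5
```

{"op": "jog_arm", "data": {
  "steps": [
    [-0.1,0,0,0,0],
    [-0.2,0,0,0,0],
    [-0.3,0,0,0,0],
    [-0.4,0,0,0,0],
    [-0.5,0,0,0,0],
    [-0.6,0,0,0,0],
    [-0.7,0,0,0,0],
    [-0.8,0,0,0,0],
    [-0.8,0,0,0,0],
    [-0.8,0,0,0,0]
  ]
}}

```text
time: 18.65
eef_pos: [0.4079, 0.3064, 0.0619]
tool_rot: [-0.018, -3.133, 0.001]
contact_force: [-21.3, -1.5, 11.2]
grip_width: 0.147
grasp_force: 61.3
```

{"op": "jog_arm", "data": {
  "steps": [
    [1,0,0,0,0],
    [2,0,0,0,0],
    [2,0,-1.5,0,0],
    [2,0,-4,0,0],
    [2,0,-7,0,0],
    [2,0,-10,0,0],
    [2,0,-12,0,0],
    [2,0,-12,0,0],
    [2,0,-12,0,0],
    [2,0,-12,0,0]
  ]
}}

```text
time: 19.48
eef_pos: [0.3909, 0.3057, 0.1795]
tool_rot: [-0.02, -3.139, 0.003]
contact_force: [-0.3, 0.4, -4.3]
grip_width: 0.141
grasp_force: 59.6
```

```bash
cat > kf.py <<'E'
from h import *
from scipy.optimize import least_squares
def edges(p,rows=range(15,215,8)):
    g=cv2.GaussianBlur(p["color"],(3,7),0).astype(float);o=[]
    for r in rows:
        gx=np.abs(np.gradient(g[r],axis=0)).sum(1)
        def sub(a,b):
            i=a+np.argmax(gx[a:b]);w=gx[i-2:i+3];return (np.arange(i-2,i+3)*w).sum()/w.sum()
        o.append((r,sub(226,247),sub(261,282)))
    return o
def pr(T,p):
    H=np.linalg.inv(p["hand_eye"]);c=T@H[:3,:3].T+H[:3,3];return c[:,:2]/c[:,2:]*K(p)+[p["cx"],p["cy"]]
def kp(d,pi,z0,yw=0,y0=0):
    "key in tool frame: origin, long end, short tip"
    c,sn=np.cos(pi),np.sin(pi);u=np.array([c,yw,sn]);v=np.array([-sn,0,c]);o=np.array([0,y0,z0])-d*u
    return np.array([o,o+.2*u,o+.056*v])
def fit(s,pics,obs_ext,w):
    R=Ro.from_rotvec(s["tool_rot"]).as_matrix();E=edges(w)
    t=np.arange(.02,.19,.005)
    def res(v):
        d,pi,z0,yw,y0=v;out=[]
        for sg,k in((-1,1),(1,2)):
            T=np.c_[t,y0+yw*t+sg*.007,z0-.00404+np.tan(pi)*t];u=pr(T,w);o=np.argsort(u[:,1])
            out+=[(np.interp(r[0],u[o,1],u[o,0])-r[k])*.5 for r in E]
        k=kp(*v)@R.T+s["eef_pos"]
        for n,i,uv in obs_ext: out+=list(proj(k[i],pics[n])[0]-uv)
        return out
    r=least_squares(res,[.02,.1,-.01,0,0],loss="soft_l1");C=np.linalg.pinv(r.jac.T@r.jac)
    print("d,pitch,z0,yaw,y0",np.round(r.x,4),"sd",np.round(np.sqrt(np.diag(C)),4));n=2*len(E)
    print("ext res",np.round(res(r.x)[n:],1),"edge rms",round(np.std(np.array(res(r.x)[:n])*2),2));print("widths",[round(e[2]-e[1],1) for e in E])
    return r.x
def ends(p):
    "extreme ends of key masks"
    for d in regions_of("key",p)[:3]:
        ys,xs=np.nonzero(d["pixels"]);P=np.c_[xs,ys].astype(np.float32);vx,vy,x0,y0=cv2.fitLine(P,cv2.DIST_HUBER,0,.01,.01).ravel()
        k=(P-[x0,y0])@[vx,vy];print("  reg",round(d["confidence"],2),len(P),[np.round([x0+vx*t,y0+vy*t],1).tolist() for t in(k.min(),k.max())])
E
python3 - <<'E'
from kf import *
s=env.get_state();print(np.round(s["eef_pos"],4),np.round(s["contact_force"],1));w=camera("wrist");fit(s,{},[],w)
R=Ro.from_rotvec(s["tool_rot"]).as_matrix()
for n in("scene","top"):
    p=camera(n);print(n);ends(p);print([(np.round(d["uv"],1),round(d["confidence"],2)) for d in spot_point("key_short_tip",p)[:3]])
    for v in((.016,0,-.0156),(.016,.15,-.0156),(.016,.3,-.0156)): print(v,np.round(proj(kp(*v)@R.T+s["eef_pos"],p),1).tolist())
E
```

```text
[0.3909 0.3057 0.1795] [-0.3  0.4 -4.3]
d,pitch,z0,yaw,y0 [ 2.000e-02  3.253e-01 -1.680e-02 -2.000e-03 -1.000e-04] sd [0.     0.1086 0.0084 0.0059 0.0004]
ext res [] edge rms 2.64
widths [np.float64(27.0), np.float64(32.2), np.float64(35.6), np.float64(35.3), np.float64(38.9), np.float64(33.7), np.float64(46.5), np.float64(35.3), np.float64(35.7), np.float64(35.4), np.float64(35.3), np.float64(35.4), np.float64(35.3), np.float64(35.5), np.float64(35.2), np.float64(35.2), np.float64(34.9), np.float64(41.4), np.float64(35.3), np.float64(34.6), np.float64(34.9), np.float64(35.0), np.float64(35.0), np.float64(35.2), np.float64(34.7)]
scene
  reg 0.56 121 [[326.5, 92.69999694824219], [350.70001220703125, 134.39999389648438]]
  reg 0.49 229 [[318.29998779296875, 100.80000305175781], [337.3999938964844, 143.3000030517578]]
[(array([345.2, 138.5]), 0.67), (array([209. , 226.6]), 0.57), (array([231.6, 227.2]), 0.54)]
(0.016, 0, -0.0156) [[348.2, 120.7], [327.8, 79.2], [345.1, 134.3]]
(0.016, 0.15, -0.0156) [[348.4, 120.0], [326.9, 86.4], [346.1, 135.4]]
(0.016, 0.3, -0.0156) [[348.4, 119.3], [326.3, 94.1], [347.2, 136.2]]
top
[(array([126.5, 235.2]), 0.46)]
(0.016, 0, -0.0156) [[116.1, 238.2], [107.3, 330.7], [124.6, 239.2]]
(0.016, 0.15, -0.0156) [[115.7, 238.2], [112.1, 327.3], [124.5, 235.7]]
(0.016, 0.3, -0.0156) [[115.3, 238.4], [116.7, 322.4], [124.2, 232.4]]
```

The pitch is still about 0.28 rad: the grip held against the 21 N push. I'll repeat the push with more travel.

{"op": "jog_arm", "data": {
  "steps": [
    [0,0,3,0,0],
    [0,0,7,0,0],
    [0,0,10.5,0,0],
    [0,0,12,0,0],
    [-0.8,0,12,0,0],
    [-1.4,0,12,0,0],
    [-1.8,0,12,0,0],
    [-2.1,0,12,0,0],
    [-2.4,0,12,0,0],
    [-2.6,0,12,0,0]
  ]
}}

```text
time: 20.67
eef_pos: [0.4151, 0.307, 0.0643]
tool_rot: [-0.019, -3.133, -0.001]
contact_force: [-26.1, -2.5, 16.0]
grip_width: 0.144
grasp_force: 62.4
```

{"op": "jog_arm", "data": {
  "steps": [
    [-0.1,0,0,0,0],
    [-0.2,0,0,0,0],
    [-0.3,0,0,0,0],
    [-0.4,0,0,0,0],
    [-0.5,0,0,0,0],
    [-0.6,0,0,0,0],
    [-0.6,0,0,0,0],
    [-0.6,0,0,0,0],
    [-0.6,0,0,0,0],
    [-0.6,0,0,0,0]
  ]
}}

```text
time: 21.5
eef_pos: [0.4212, 0.3069, 0.0643]
tool_rot: [-0.019, -3.135, -0.002]
contact_force: [-22.1, -1.7, 11.1]
grip_width: 0.144
grasp_force: 61.7
```

{"op": "jog_arm", "data": {
  "steps": [
    [1,0,0,0,0],
    [2,0,0,0,0],
    [3,0,-1.5,0,0],
    [3,0,-4,0,0],
    [3,0,-7,0,0],
    [3,0,-10,0,0],
    [3,0,-12,0,0],
    [3,0,-12,0,0],
    [3,0,-12,0,0],
    [3,0,-12,0,0]
  ]
}}

```text
time: 22.33
eef_pos: [0.3933, 0.3058, 0.1803]
tool_rot: [-0.021, -3.141, 0.001]
contact_force: [0.4, -0.2, -4.0]
grip_width: 0.147
grasp_force: 59.7
```

```bash
python3 - <<'E'
from kf import *
s=env.get_state();print(np.round(s["eef_pos"],4),np.round(s["contact_force"],1));w=camera("wrist")
R=Ro.from_rotvec(s["tool_rot"]).as_matrix();fit(s,{},[],w)
for n in("scene","top"):
    p=camera(n);print(n);ends(p);print([(np.round(d["uv"],1),round(d["confidence"],2)) for d in spot_point("key_short_tip",p)[:3]])
    for v in((.016,-.1,-.0156),(.016,0,-.0156),(.016,.1,-.0156),(.016,.2,-.0156)): print(v,np.round(proj(kp(*v)@R.T+s["eef_pos"],p),1).tolist())
E
```

```text
[0.3933 0.3058 0.1803] [ 0.4 -0.2 -4. ]
d,pitch,z0,yaw,y0 [ 0.02    0.0974 -0.0186 -0.0132 -0.0001] sd [0.     0.0965 0.0072 0.0056 0.0004]
ext res [] edge rms 2.43
widths [np.float64(36.8), np.float64(43.3), np.float64(43.0), np.float64(42.3), np.float64(45.7), np.float64(42.8), np.float64(29.7), np.float64(41.9), np.float64(41.6), np.float64(41.4), np.float64(41.0), np.float64(41.0), np.float64(40.8), np.float64(40.4), np.float64(40.1), np.float64(40.0), np.float64(39.8), np.float64(44.4), np.float64(38.9), np.float64(38.6), np.float64(38.4), np.float64(38.0), np.float64(37.9), np.float64(37.6), np.float64(46.0)]
scene
  reg 0.71 149 [[327.3999938964844, 81.4000015258789], [349.20001220703125, 132.1999969482422]]
  reg 0.59 225 [[318.0, 100.5], [337.70001220703125, 142.89999389648438]]
  reg 0.18 486 [[152.0, 258.0], [158.1999969482422, 285.20001220703125]]
[(array([342.2, 135.1]), 0.63), (array([348.7, 137.7]), 0.55), (array([346.8, 121.3]), 0.48)]
(0.016, -0.1, -0.0156) [[348.5, 121.4], [329.0, 75.0], [344.7, 133.7]]
(0.016, 0, -0.0156) [[348.6, 121.0], [328.1, 79.5], [345.4, 134.7]]
(0.016, 0.1, -0.0156) [[348.7, 120.6], [327.4, 84.3], [346.1, 135.5]]
(0.016, 0.2, -0.0156) [[348.7, 120.1], [326.9, 89.2], [346.8, 136.1]]
top
[(array([124.5, 244. ]), 0.4)]
(0.016, -0.1, -0.0156) [[116.3, 237.2], [103.9, 330.8], [124.5, 240.5]]
(0.016, 0, -0.0156) [[116.0, 237.1], [107.2, 329.6], [124.5, 238.1]]
(0.016, 0.1, -0.0156) [[115.8, 237.1], [110.5, 327.6], [124.5, 235.8]]
(0.016, 0.2, -0.0156) [[115.5, 237.2], [113.6, 324.8], [124.3, 233.5]]
```

The key is now nearly level (pitch about 0.05 rad, axis 14.5 mm behind the TCP). Carrying it to the bolt.

{"op": "jog_arm", "data": {
  "steps": [
    [-1.2,-2.8,0,4,0],
    [-3,-6.5,0,10,0],
    [-4.8,-10.2,0,16,0],
    [-6.6,-13.9,0,22,0],
    [-8.4,-17.6,0,28,0],
    [-10.2,-21.3,0,34,0],
    [-12,-25,0,40,0],
    [-13.8,-28.7,0,46,0],
    [-15.6,-32.4,0,52,0],
    [-17.5,-36.8,0,57,0]
  ]
}}

```text
time: 23.52
eef_pos: [0.562, -0.0602, 0.1813]
tool_rot: [-1.524, -2.747, -0.0]
contact_force: [1.6, -0.1, -3.0]
grip_width: 0.149
grasp_force: 59.8
```

{"op": "jog_arm", "data": {
  "steps": [
    [0,0,2,0,0],
    [0,0,4,0,0],
    [0,0,5,0,0],
    [0,0,5,0,0],
    [0,0,5,0,0],
    [0,0,5,0,0],
    [0,0,5,0,0],
    [0,0,5,0,0],
    [0,0,5,0,0],
    [0,0,5,0,0]
  ]
}}

```text
time: 24.35
eef_pos: [0.5616, -0.0582, 0.1322]
tool_rot: [1.516, 2.751, 0.0]
contact_force: [0.4, -0.6, -4.0]
grip_width: 0.148
grasp_force: 59.7
```

```bash
python3 - <<'E'
from kf import *
from g import goal
goal(.5634,-.0636,.13,122.3)
s=env.get_state();w=camera("wrist");R=Ro.from_rotvec(s["tool_rot"]).as_matrix();fit(s,{},[],w)
print("w key",[(np.round(d["uv"],1),round(d["confidence"],2)) for d in spot_point("key",w)[:2]])
for d in(.01,.016,.022): print("pred origin",d,np.round(pr(kp(d,.05,-.0145),w)[0],1))
print("wr bolt",[(np.round(d["uv"],1),round(d["confidence"],2),np.round(onz(d["uv"],.026,w,s),4)) for d in spot_point("bolt_socket",w)[:2]])
for n in("scene","top"):
    p=camera(n);print(n);ends(p);print([(np.round(d["uv"],1),round(d["confidence"],2)) for d in spot_point("key_short_tip",p)[:3]])
    print("bolt",[(np.round(d["uv"],1),round(d["confidence"],2),np.round(onz(d["uv"],.026,p),4)) for d in spot_point("bolt_socket",p)[:2]])
    for v in((.016,-.05,-.0145),(.016,.05,-.0145),(.016,.15,-.0145),(.01,.05,-.0145),(.022,.05,-.0145)): print(v,np.round(proj(kp(*v)@R.T+s["eef_pos"],p),1).tolist())
E
```

```text
pos [ 0.5616 -0.0582  0.1322] yaw 122.27 F [ 0.4 -0.6 -4. ] q6 -0.73 -> step [-0.55 -0.14  0.22] twist -0.0
d,pitch,z0,yaw,y0 [ 2.000e-02  1.276e-01 -2.120e-02 -1.360e-02 -1.000e-04] sd [0.     0.0924 0.0071 0.0055 0.0004]
ext res [] edge rms 2.86
widths [np.float64(43.7), np.float64(43.6), np.float64(42.7), np.float64(42.5), np.float64(42.5), np.float64(42.5), np.float64(36.4), np.float64(30.1), np.float64(33.3), np.float64(41.0), np.float64(41.0), np.float64(40.8), np.float64(42.3), np.float64(46.5), np.float64(49.0), np.float64(43.6), np.float64(39.5), np.float64(39.6), np.float64(39.1), np.float64(38.9), np.float64(46.0), np.float64(38.6), np.float64(38.6), np.float64(38.0), np.float64(37.8)]
w key [(array([256.8, 310.9]), 0.76)]
pred origin 0.01 [255.1 307.1]
pred origin 0.016 [255.1 319.3]
pred origin 0.022 [255.1 331.2]
wr bolt []
scene
  reg 0.86 343 [[229.5, 202.10000610351562], [283.20001220703125, 156.10000610351562]]
  reg 0.76 243 [[318.1000061035156, 100.9000015258789], [337.5, 142.5]]
[(array([351.6, 136.2]), 0.81), (array([231.2, 207.1]), 0.61)]
bolt [(array([231.9, 2
[... 199 characters left out ...]
016, 0.15, -0.0145) [[233.7, 192.7], [282.9, 162.7], [231.9, 206.8]]
(0.01, 0.05, -0.0145) [[235.3, 192.0], [285.2, 157.2], [234.9, 205.0]]
(0.022, 0.05, -0.0145) [[232.0, 194.3], [282.4, 159.1], [231.7, 207.3]]
top
  reg 0.61 305 [[210.8000030517578, 219.60000610351562], [270.3999938964844, 183.0]]
[(array([112.5, 285. ]), 0.81)]
bolt []
(0.016, -0.05, -0.0145) [[282.2, 175.4], [211.2, 216.9], [279.9, 180.3]]
(0.016, 0.05, -0.0145) [[282.2, 175.3], [212.1, 217.6], [281.8, 179.1]]
(0.016, 0.15, -0.0145) [[282.2, 175.2], [213.6, 217.9], [283.6, 177.9]]
(0.01, 0.05, -0.0145) [[280.2, 176.5], [210.0, 218.9], [279.8, 180.3]]
(0.022, 0.05, -0.0145) [[284.3, 174.0], [214.2, 216.3], [283.8, 177.9]]
```

```bash
cat >> kf.py <<'E'
def robust(w):
    E=np.array(edges(w,range(8,225,4)));wd=E[:,2]-E[:,1]
    c=None;m=np.abs(wd-np.median(wd))<6
    for _ in range(6):
        c=np.polyfit(E[m,0],wd[m],1);r=np.abs(wd-np.polyval(c,E[:,0]));m=r<max(.5,2*np.median(r[m]))
    E=E[m];t=np.arange(.02,.19,.005)
    def res(v):
        pi,z0,yw,y0=v;out=[]
        for sg,k in((-1,1),(1,2)):
            T=np.c_[t,y0+yw*t+sg*.007,z0-.00404+np.tan(pi)*t];u=pr(T,w);o=np.argsort(u[:,1])
            out+=list(np.interp(E[:,0],u[o,1],u[o,0])-E[:,k])
        return np.array(out)
    r=least_squares(res,[.05,-.0145,0,0],loss="soft_l1",f_scale=.3);C=np.linalg.inv(r.jac.T@r.jac)*np.var(r.fun)
    print(len(E),"pitch,z0,yaw,y0",np.round(r.x,4),"sd",np.round(np.sqrt(np.diag(C)),4),"rms",np.round(np.std(res(r.x)),2))
    pi,z0,yw,y0=r.x
    def bottom(d):
        th=np.linspace(0,np.pi/2,60);c,sn=np.cos(pi),np.sin(pi);u=np.array([c,0,sn]);v=np.array([-sn,0,c]);o=np.array([0,0,z0])-d*u
        T=np.array([o+.017*(u+v)-.025*(np.sin(a)*u+np.cos(a)*v) for a in th]);return pr(T,w)[:,1].max()
    k=regions_of("key",w)[0];b=k["box"];col=k["pixels"][:,253:258];rows=np.nonzero(col.all(1))[0]
    print("mask box",np.round(b,1),"bottom",rows.max(),"conf",round(k["confidence"],2),"pred",[(d,round(bottom(d),1)) for d in(.008,.011,.014,.017,.02)])
    g=cv2.cvtColor(w["color"],cv2.COLOR_RGB2GRAY)[285:345:2,250:260].mean(1);print("profile from row285 step2",np.round(g).astype(int).tolist())
    return r.x
E
python3 - <<'E'
from kf import *
robust(camera("wrist"))
E
```

```text
35 pitch,z0,yaw,y0 [ 0.0717 -0.0168 -0.0116 -0.0003] sd [0.0043 0.0003 0.0002 0.    ] rms 0.14
mask box [230.5   1.9  44.  311.1] bottom 311 conf 0.76 pred [(0.008, np.float64(310.3)), (0.011, np.float64(316.5)), (0.014, np.float64(322.6)), (0.017, np.float64(328.7)), (0.02, np.float64(334.7))]
profile from row285 step2 [51, 51, 52, 52, 51, 51, 50, 51, 48, 47, 47, 46, 47, 45, 32, 37, 39, 41, 45, 48, 52, 53, 51, 49, 50, 50, 51, 49, 51, 58]
```

{"op": "jog_arm", "data": {
  "steps": [
    [-0.4,-0.1,2,0,0],
    [-0.8,-0.25,4,0,0],
    [-0.8,-0.25,5.2,0,0],
    [-0.8,-0.25,5.8,0,0],
    [-0.8,-0.25,6,0,0],
    [-0.8,-0.25,6,0,0],
    [-0.8,-0.25,6,0,0],
    [-0.8,-0.25,6,0,0],
    [-0.8,-0.25,6,0,0],
    [-0.8,-0.25,6,0,0]
  ]
}}

```text
time: 25.83
eef_pos: [0.564, -0.0664, 0.0723]
tool_rot: [1.516, 2.75, 0.001]
contact_force: [-0.4, -0.1, -3.0]
grip_width: 0.15
grasp_force: 59.7
```

```bash
cat > tip.py <<'E'
from kf import *
from g import goal
def tip(bolt=(.5712,-.078),t=(-.0135,0,.0384)):
    s=env.get_state();R=Ro.from_rotvec(s["tool_rot"]).as_matrix();T=s["eef_pos"]+R@np.array(t)
    e=R.T@(np.r_[bolt,T[2]]-T)*1e3
    print("tip",np.round(T*1e3,1),"to bolt in tool x,y mm",np.round(e[:2],1),"F",np.round(s["contact_force"],1),"Ftool",np.round(R.T@s["contact_force"],1),"M",np.round(s["ft_torque"],2),"tilt",np.round(R[:2,2],4))
E
python3 - <<'E'
from tip import *
tip()
for _ in range(2):
    p=camera("scene");tip();print([(np.round(d["uv"],1),round(d["confidence"],2)) for q in("key_short_tip","bolt_socket") for d in spot_point(q,p)[:2]])
print("pred bolt",proj([.5712,-.078,.026],p))
robust(camera("wrist"))
E
```

```text
tip [571.2 -77.8  33.9] to bolt in tool x,y mm [-0.1 -0.1] F [-0.4 -0.1 -3. ] Ftool [ 0.1 -0.4  3. ] M [-0.23 -0.12  0.03] tilt [ 0.0012 -0.0003]
tip [571.1 -77.8  33.7] to bolt in tool x,y mm [-0.2 -0. ] F [-0.2 -0.2 -4. ] Ftool [-0.1 -0.2  4. ] M [-0.21 -0.11 -0.05] tilt [ 0.0009 -0.0002]
[(array([349.1, 137.8]), 0.81), (array([231.5, 217.1]), 0.6), (array([231.2, 219.3]), 0.37)]
tip [570.9 -77.8  33.3] to bolt in tool x,y mm [-0.3  0.2] F [-0.3 -0.4 -3.4] Ftool [-0.2 -0.5  3.4] M [-0.18 -0.19 -0.04] tilt [ 0.0003 -0.0001]
[(array([233.4, 218.8]), 0.77), (array([349.8, 138.6]), 0.75), (array([230. , 223.8]), 0.59)]
pred bolt [[232.41114896 219.82095999]]
25 pitch,z0,yaw,y0 [ 0.0695 -0.0165 -0.0119 -0.0003] sd [0.0051 0.0004 0.0003 0.    ] rms 0.14
mask box [229.4   1.6  44.2 307.8] bottom 311 conf 0.8 pred [(0.008, np.float64(309.8)), (0.011, np.float64(315.9)), (0.014, np.float64(322.0)), (0.017, np.float64(328.1)), (0.02, np.float64(334.1))]
profile from row285 step2 [54, 55, 54, 56, 56, 55, 56, 54, 54, 52, 51, 54, 50, 49, 55, 57, 57, 56, 56, 59, 58, 58, 56, 56, 56, 56, 54, 78, 124, 142]
```

{"op": "jog_arm", "data": {
  "steps": [
    [0,0,0.2,0,0],
    [0,0,0.4,0,0],
    [0,0,0.6,0,0],
    [0,0,0.7,0,0],
    [0,0,0.8,0,0],
    [0,0,0.9,0,0],
    [0,0,0.9,0,0],
    [0,0,0.9,0,0],
    [0,0,0.9,0,0],
    [0,0,0.9,0,0]
  ]
}}

```text
time: 27.07
eef_pos: [0.5637, -0.0664, 0.0627]
tool_rot: [1.517, 2.751, -0.0]
contact_force: [-0.7, -0.3, -1.9]
grip_width: 0.151
grasp_force: 60.1
```

```bash
python3 -c "
from tip import *
tip()"
```

```text
tip [570.9 -77.8  24.3] to bolt in tool x,y mm [-0.3  0.2] F [-0.7 -0.3 -1.9] Ftool [ 0.1 -0.7  1.9] M [-0.15 -0.04  0.02] tilt [ 0.0002 -0.0001]
```

{"op": "jog_arm", "data": {
  "steps": [
    [0,0,0.05,0,0],
    [0,0,0.1,0,0],
    [0,0,0.15,0,0],
    [0,0,0.2,0,0],
    [0,0,0.2,0,0],
    [0,0,0.2,0,0],
    [0,0,0.2,0,0],
    [0,0,0.2,0,0],
    [0,0,0.2,0,0],
    [0,0,0.2,0,0]
  ]
}}

```text
time: 27.9
eef_pos: [0.5641, -0.0664, 0.062]
tool_rot: [1.516, 2.75, 0.001]
contact_force: [-3.6, 1.3, 6.7]
grip_width: 0.146
grasp_force: 61.3
```

```bash
python3 -c "
from tip import *
tip()"
```

```text
tip [571.3 -77.8  23.6] to bolt in tool x,y mm [-0.1 -0.2] F [-3.6  1.3  6.7] Ftool [ 3.  -2.4 -6.7] M [-0.08  0.7   0.02] tilt [ 0.0014 -0.0003]
```

{"op": "jog_arm", "data": {
  "steps": [
    [0,0,-0.1,0,0],
    [0,0,-0.1,0,0],
    [0.05,-0.04,-0.1,0,0],
    [0.08,-0.06,-0.1,0,0],
    [0.08,-0.06,-0.05,0,0],
    [0.08,-0.06,0,0,0],
    [0.08,-0.06,0.05,0,0],
    [0.08,-0.06,0.05,0,0],
    [0.08,-0.06,0.05,0,0],
    [0.08,-0.06,0.05,0,0]
  ]
}}

```text
time: 28.73
eef_pos: [0.5637, -0.0662, 0.0618]
tool_rot: [1.515, 2.749, 0.001]
contact_force: [-2.3, 1.2, 10.8]
grip_width: 0.147
grasp_force: 61.6
```

```bash
python3 -c "
from tip import *
tip()"
```

```text
tip [571.  -77.7  23.5] to bolt in tool x,y mm [-0.4 -0. ] F [-2.3  1.2 10.8] Ftool [  2.2  -1.3 -10.8] M [-0.19  0.23 -0.04] tilt [ 0.003  -0.0008]
```

{"op": "jog_arm", "data": {
  "steps": [
    [0,0,-0.1,0,0],
    [0,0,-0.17,0,0],
    [0,0,-0.17,0,0],
    [0.1,0,-0.17,0,0],
    [0.2,0,-0.17,0,0],
    [0.3,0,-0.17,0,0],
    [0.3,0,-0.17,0,0],
    [0.3,0,-0.17,0,0],
    [0.3,0,-0.17,0,0],
    [0.3,0,-0.17,0,0]
  ]
}}

```text
time: 29.57
eef_pos: [0.5616, -0.064, 0.0623]
tool_rot: [1.516, 2.749, -0.0]
contact_force: [2.6, -3.0, 4.4]
grip_width: 0.146
grasp_force: 60.7
```

```bash
python3 -c "
from tip import *
tip()"
```

```text
tip [568.9 -75.4  23.9] to bolt in tool x,y mm [-3.4  0.6] F [ 2.6 -3.   4.4] Ftool [-3.9  0.6 -4.4] M [-1.02 -0.91 -0.02] tilt [ 0.0016 -0.0011]
```

{"op": "jog_arm", "data": {
  "steps": [
    [-0.08,0,0,0,0],
    [-0.16,0,0,0,0],
    [-0.24,0,0,0,0],
    [-0.32,0,0,0,0],
    [-0.4,0,0,0,0],
    [-0.48,0,0,0,0],
    [-0.56,0,0,0,0],
    [-0.64,0,0,0,0],
    [-0.7,0,0,0,0],
    [-0.7,0,0,0,0]
  ]
}}

```text
time: 30.4
eef_pos: [0.5634, -0.0664, 0.0621]
tool_rot: [-1.512, -2.746, -0.005]
contact_force: [-6.4, 9.9, 13.8]
grip_width: 0.146
grasp_force: 62.0
```

```bash
python3 -c "
from tip import *
tip()"
```

```text
tip [570.5 -77.6  23.6] to bolt in tool x,y mm [-0.7  0.4] F [-6.4  9.9 13.8] Ftool [ 11.9  -0.1 -13.7] M [1.68 1.21 0.02] tilt [-0.0044  0.0058]
```

The drag was blocked on one side (12 N over 2.7 mm of travel), so the thin tip is inside the socket mouth. I'll centre it and press lightly.

{"op": "jog_arm", "data": {
  "steps": [
    [0,0,-0.12,0,0],
    [0.25,0,-0.12,0,0],
    [0.5,0,-0.12,0,0],
    [0.5,-0.03,-0.12,0,0],
    [0.5,-0.05,-0.08,0,0],
    [0.5,-0.05,-0.04,0,0],
    [0.5,-0.05,0,0,0],
    [0.5,-0.05,0.05,0,0],
    [0.5,-0.05,0.05,0,0],
    [0.5,-0.05,0.05,0,0]
  ]
}}

```text
time: 31.23
eef_pos: [0.5619, -0.0651, 0.0622]
tool_rot: [1.517, 2.751, 0.001]
contact_force: [-0.0, 2.6, 8.5]
grip_width: 0.144
grasp_force: 61.3
```

```bash
python3 -c "
from tip import *
tip()"
```

```text
tip [569.1 -76.5  23.8] to bolt in tool x,y mm [-2.3  1. ] F [-0.   2.6  8.5] Ftool [ 2.2  1.4 -8.5] M [ 0.23 -0.03  0.05] tilt [0.0005 0.0007]
```

```bash
python3 - <<'E'
from kf import *
from scipy.optimize import minimize
H=np.array(camera("wrist")["hand_eye"]);f=192/np.tan(np.radians(58.34120658)/2);w=camera("wrist");c0=[w["cx"],w["cy"]]
def run(img,pos,rot,name,uv0):
    T=np.eye(4);T[:3,:3]=Ro.from_rotvec(rot).as_matrix();T[:3,3]=pos;M=np.linalg.inv(T@H)
    g=cv2.cvtColor(img,cv2.COLOR_BGR2GRAY).astype(np.float32);x0,y0=int(uv0[0])-14,int(uv0[1])-14;G=g[y0:y0+29,x0:x0+29]
    print(name);
    if name=="w3": print("\n".join("".join("%4d"%v for v in r) for r in G[3:26,3:26].astype(int)))
    def P(X):
        c=X@M[:3,:3].T+M[:3,3];return c[:,:2]/c[:,2:]*f+c0
    def mask(poly,k=16):
        m=np.zeros((29*k,29*k),np.uint8);cv2.fillPoly(m,[np.round((poly-[x0,y0]+.5)*k).astype(np.int32)],255);return cv2.resize(m,(29,29),interpolation=cv2.INTER_AREA)/255.
    best=[]
    for yaw in range(0,60,3):
        def cost(b,full=False):
            a=np.radians(yaw+60*np.arange(6));r=.0148/np.sqrt(3)
            hx=np.c_[b[0]+r*np.cos(a),b[1]+r*np.sin(a),np.full(6,.026)]
            q=np.linspace(0,2*np.pi,40);ci=np.c_[b[0]+.0105*np.cos(q),b[1]+.0105*np.sin(q),np.full(40,.026)]
            mh=mask(P(hx));mc=mask(P(ci));A=np.c_[mh.ravel(),(mc-mh).clip(0).ravel()];wt=mc.ravel()>.99
            s,_,_,_=np.linalg.lstsq(A[wt],G.ravel()[wt],rcond=None);return ((A[wt]@s-G.ravel()[wt])**2).mean()
        bs=min(((cost((.5712+i*.0007,-.078+j*.0007)),i,j) for i in range(-4,5) for j in range(-4,5)));best.append((round(float(bs[0]),1),yaw,bs[1],bs[2]))
    print(best)
run(cv2.imread("pics/w3.png"),[.4968,.0995,.1744],[-2.829,-1.366,.004],"w3",(431.5,267))
im=cv2.resize(cv2.imread("pics/w1.png"),(512,384),interpolation=cv2.INTER_AREA)
run(im,[.541,-.0952,.3597],[3.141,.004,0],"w1",(241.3,115.3))
E
```

```text
w3
  39  40  38  44  41  36  38  38  40  37  37  50  68  69  75  70  54  53  40  45  44  51  48
  42  39  38  39  41  38  44  48  48  71  86  90 100 100 112 116  99  83  54  44  42  41  50
  46  41  44  37  46  70  77  75  87  99 108 112 121 123 128 126 122 111 105  92  63  42  47
  31  40  38  56  84 101  94  80 109 110 116 125 131 128 130 129 124 123 126 126 107  72  50
  38  42  62  92 106 113  90  69 100 100  95  92  90  93  93 106 120 124 128 128 128 114  74
  45  62  95 109 114 116 101  58  59  68  36  12   7   8  17  51  85 102 118 130 126 126  99
  61  89 109 106 113 108  80  32  15   1   7  15   9  11  15  12  21  55  97 121 128 128 120
  83 108 110 111 103  66  19   4   2   0   9   5  14   6   3   7   0   6  47 107 127 124 126
  99 108 111 100  68  11   0   5   0  25  30  19  10   1   3  14   7   5  15  69 117 129 131
 102 109 109  82  23   6   2   4   8  18  36  24  21  19   1   1   1   8   3  47 101 128 129
 109 110  97  55   8   6   8  16   6   2  16  40  30   5   1  13  18   0  11  37  98 127 126
 108 123  99  31   6  11   6  17   4   3  12  19  47  25  20   2  10   1  
[... 1118 characters left out ...]
 (282.3, 12, -1, 3), (280.9, 15, -1, 3), (281.7, 18, -1, 3), (277.6, 21, -1, 3), (274.4, 24, -1, 3), (259.9, 27, -1, 3), (262.4, 30, -1, 3), (259.7, 33, -1, 3), (253.2, 36, -1, 3), (256.8, 39, -1, 3), (250.1, 42, -1, 3), (252.2, 45, -1, 3), (254.4, 48, -1, 3), (253.3, 51, -1, 3), (255.2, 54, -1, 3), (260.2, 57, -1, 3)]
w1
[(165.7, 0, 0, 2), (170.8, 3, 0, 2), (183.2, 6, 0, 2), (187.2, 9, 0, 2), (192.9, 12, 0, 2), (189.7, 15, 0, 2), (182.2, 18, 0, 2), (182.8, 21, 0, 2), (186.4, 24, 0, 2), (184.4, 27, 0, 2), (180.8, 30, 0, 2), (180.3, 33, 0, 2), (172.7, 36, 0, 2), (166.7, 39, 0, 2), (165.1, 42, 0, 2), (170.1, 45, 0, 2), (165.3, 48, 0, 2), (169.2, 51, 0, 2), (168.5, 54, 0, 2), (166.1, 57, 0, 2)]
```

Template fits of the socket in both wrist pictures put the centre about 1.7 mm further in +y and the hexagon turned about -10 to -15°. I'll re-centre and feel clockwise under light pressure.

{"op": "jog_arm", "data": {
  "steps": [
    [0,0.06,-0.08,0,0],
    [0,0.12,-0.08,0,0],
    [0,0.12,-0.02,0,0],
    [0,0.16,0,2,0],
    [0,0.2,0,4,0],
    [-0.01,0.24,0,6,0],
    [-0.01,0.29,0,8,0],
    [-0.02,0.33,0,10,0],
    [-0.03,0.37,0,12,0],
    [-0.03,0.37,0,12,0]
  ]
}}

```text
time: 32.17
eef_pos: [0.5653, -0.0639, 0.062]
tool_rot: [1.798, 2.575, 0.0]
contact_force: [-0.0, 0.7, 7.7]
grip_width: 0.145
grasp_force: 61.1
```

```bash
python3 -c "
from tip import *
tip((.571,-.0763))"
```

```text
tip [569.9 -76.6  23.6] to bolt in tool x,y mm [-0.1  1.1] F [-0.   0.7  7.7] Ftool [ 0.6  0.2 -7.7] M [-0.16  0.01  0.06] tilt [ 0.0005 -0.0003]
```

{"op": "jog_arm", "data": {
  "steps": [
    [0,0.05,0,0,0],
    [0,0.09,0,0,0],
    [0,0.13,0.02,2,0],
    [0,0.17,0.02,4,0],
    [-0.01,0.21,0.02,6,0],
    [-0.01,0.25,0.02,8,0],
    [-0.02,0.3,0.02,10,0],
    [-0.03,0.34,0.02,12,0],
    [-0.03,0.38,0.02,14,0],
    [-0.03,0.38,0.02,14,0]
  ]
}}

```text
time: 33.0
eef_pos: [0.5692, -0.0632, 0.0607]
tool_rot: [2.098, 2.336, 0.0]
contact_force: [6.0, -1.7, -1.6]
grip_width: 0.148
grasp_force: 60.2
```

```bash
python3 -c "
from tip import *
tip((.571,-.0763))"
```

```text
tip [570.7 -76.7  22.3] to bolt in tool x,y mm [0.4 0.3] F [ 6.  -1.7 -1.6] Ftool [-2.3  5.8  1.6] M [-0.54 -1.12  0.14] tilt [ 0.0014 -0.0011]
```

It dropped 1.3 mm and the vertical force vanished, so it is starting to enter. I'll relax sideways and go down gently.

{"op": "jog_arm", "data": {
  "steps": [
    [-0.02,0.04,0,0,0],
    [-0.03,0.07,0.03,0,0],
    [-0.03,0.07,0.06,0,0],
    [-0.03,0.07,0.1,0,0],
    [-0.03,0.07,0.13,0,0],
    [-0.03,0.07,0.16,0,0],
    [-0.03,0.07,0.2,0,0],
    [-0.03,0.07,0.25,0,0],
    [-0.03,0.07,0.25,0,0],
    [-0.03,0.07,0.25,0,0]
  ]
}}

```text
time: 33.83
eef_pos: [0.5699, -0.0631, 0.0598]
tool_rot: [2.096, 2.338, 0.001]
contact_force: [0.3, -0.5, 7.6]
grip_width: 0.145
grasp_force: 61.4
```

```bash
python3 -c "
from tip import *
tip((.571,-.0763))"
```

```text
tip [571.4 -76.6  21.4] to bolt in tool x,y mm [ 0.3 -0.4] F [ 0.3 -0.5  7.6] Ftool [-0.6  0.2 -7.6] M [-0.55 -0.32  0.18] tilt [ 0.0015 -0.0006]
```

{"op": "jog_arm", "data": {
  "steps": [
    [0,-0.04,0,-2,0],
    [0,-0.08,0,-4,0],
    [-0.01,-0.12,0,-6,0],
    [-0.01,-0.16,0,-8,0],
    [-0.02,-0.2,0,-10,0],
    [-0.02,-0.24,0,-12,0],
    [-0.03,-0.27,0,-13,0],
    [-0.03,-0.27,0,-13,0],
    [-0.03,-0.27,0,-13,0],
    [-0.03,-0.27,0,-13,0]
  ]
}}

```text
time: 34.67
eef_pos: [0.5666, -0.0637, 0.058]
tool_rot: [-1.819, -2.561, 0.001]
contact_force: [4.3, -1.5, -2.8]
grip_width: 0.143
grasp_force: 59.8
```

```bash
python3 -c "
from tip import *
tip((.571,-.0763))"
```

```text
tip [571.  -76.5  19.6] to bolt in tool x,y mm [0.2 0. ] F [ 4.3 -1.5 -2.8] Ftool [-2.8  3.6  2.8] M [-0.68 -1.02 -0.06] tilt [-0.0003 -0.0003]
```

It dropped again and the force is free, so the hexagon is engaging at yaw 109°. Continuing down.

{"op": "jog_arm", "data": {
  "steps": [
    [-0.02,0.03,0.05,0,0],
    [-0.03,0.05,0.1,0,0],
    [-0.03,0.05,0.2,0,0],
    [-0.04,0.05,0.3,0,0],
    [-0.04,0.05,0.4,0,0],
    [-0.05,0.05,0.5,0,0],
    [-0.05,0.05,0.6,0,0],
    [-0.06,0.05,0.6,0,0],
    [-0.06,0.05,0.6,0,0],
    [-0.06,0.05,0.6,0,0]
  ]
}}

```text
time: 35.5
eef_pos: [0.5672, -0.0639, 0.0531]
tool_rot: [-1.819, -2.561, 0.001]
contact_force: [-1.4, -0.2, 7.1]
grip_width: 0.148
grasp_force: 61.2
```

```bash
python3 -c "
from tip import *
tip((.571,-.0763))"
```

```text
tip [571.6 -76.7  14.7] to bolt in tool x,y mm [ 0.6 -0.5] F [-1.4 -0.2  7.1] Ftool [ 0.3 -1.4 -7.1] M [-0.57  0.31 -0.15] tilt [-0.0006 -0.0001]
```

{"op": "jog_arm", "data": {
  "steps": [
    [0,-0.02,0.05,0,0],
    [0,-0.02,0.1,0,0],
    [0,-0.03,0.15,0,0],
    [0,-0.03,0.2,0,0],
    [0,-0.03,0.25,0,0],
    [0,-0.03,0.3,0,0],
    [-0.02,-0.03,0.3,0,0],
    [-0.04,-0.03,0.3,0,0],
    [-0.06,-0.03,0.3,0,0],
    [-0.06,-0.03,0.3,0,0]
  ]
}}

```text
time: 36.33
eef_pos: [0.5673, -0.0642, 0.051]
tool_rot: [-1.818, -2.561, -0.001]
contact_force: [-5.1, 1.2, 12.5]
grip_width: 0.156
grasp_force: 61.7
```

```bash
python3 -c "
from tip import *
tip((.571,-.0763))"
```

```text
tip [571.8 -76.9  12.6] to bolt in tool x,y mm [ 0.8 -0.5] F [-5.1  1.2 12.5] Ftool [  2.9  -4.4 -12.5] M [-0.19  0.71 -0.16] tilt [-0.      0.0007]
```

{"op": "jog_arm", "data": {
  "steps": [
    [0.03,-0.04,0,0,0],
    [0.05,-0.08,0,0,0],
    [0.05,-0.08,0.05,0,0],
    [0.05,-0.08,0.1,0,0],
    [0.05,-0.08,0.15,0,0],
    [0.05,-0.08,0.2,0,0],
    [0.05,-0.08,0.25,0,0],
    [0.05,-0.08,0.25,0,0],
    [0.05,-0.08,0.25,0,0],
    [0.05,-0.08,0.25,0,0]
  ]
}}

```text
time: 37.17
eef_pos: [0.5671, -0.0642, 0.0491]
tool_rot: [1.818, 2.56, 0.002]
contact_force: [-2.1, 0.7, 12.8]
grip_width: 0.147
grasp_force: 61.9
```

```bash
python3 -c "
from tip import *
tip((.571,-.0763))"
```

```text
tip [571.7 -76.9  10.7] to bolt in tool x,y mm [ 0.8 -0.4] F [-2.1  0.7 12.8] Ftool [  1.3  -1.8 -12.8] M [-0.38  0.37 -0.2 ] tilt [0.0021 0.0001]
```

{"op": "jog_arm", "data": {
  "steps": [
    [0,-0.03,0.05,0,0],
    [0,-0.03,0.1,0,0],
    [0,-0.03,0.15,0,0],
    [0,-0.03,0.2,0,0],
    [0,-0.03,0.25,0,0],
    [0,-0.03,0.3,0,0],
    [0,-0.03,0.35,0,0],
    [0,-0.03,0.35,0,0],
    [0,-0.03,0.35,0,0],
    [0,-0.03,0.35,0,0]
  ]
}}

```text
time: 38.0
eef_pos: [0.5674, -0.0642, 0.0477]
tool_rot: [1.817, 2.559, 0.003]
contact_force: [-7.1, 1.7, 24.8]
grip_width: 0.147
grasp_force: 63.5
```

```bash
python3 -c "
from tip import *
tip((.571,-.0763))"
```

```text
tip [572.  -76.9   9.3] to bolt in tool x,y mm [ 0.9 -0.7] F [-7.1  1.7 24.8] Ftool [  3.9  -6.1 -24.8] M [-0.09  1.38 -0.3 ] tilt [0.0035 0.0001]
```

The tip is about 14.5 mm down, with the force rising to a stop. I'll let go, keep straddling the long arm, and slide the open fingers out to about 130 mm from the axis.

{"op": "jog_arm", "data": {
  "steps": [
    [0,0,0,0,0.2],
    [0,0,-0.1,0,0.45],
    [0,0,-0.3,0,0.45],
    [0,0,-0.3,0,0.45],
    [1.5,0,-0.3,0,0.45],
    [4,0,-0.3,0,0.45],
    [6.5,0,-0.3,0,0.45],
    [9,0,-0.3,0,0.45],
    [11.5,0,-0.3,0,0.45],
    [12,0,-0.3,0,0.45]
  ]
}}

```text
time: 38.83
eef_pos: [0.5247, 0.0524, 0.046]
tool_rot: [-1.814, -2.562, 0.0]
contact_force: [-0.6, 0.3, 0.2]
grip_width: 0.447
grasp_force: 0.0
```

```bash
python3 - <<'E'
from kf import *
s=env.get_state();print(np.round(s["eef_pos"],4),s["tool_rot"],np.round(s["contact_force"],1),s["grip_width"])
B=np.array([.571,-.0765,.010])
for n in("scene","top"):
    p=camera(n);print(n);ends(p);print([(np.round(d["uv"],1),round(d["confidence"],2)) for q in("key","key_short_tip") for d in spot_point(q,p)[:2]])
    for yw in(100,110,120):
        for sag in(0,.2):
            h=np.array([np.cos(np.radians(yw)),np.sin(np.radians(yw)),0]);z=np.array([0,0,1.]);a=h*np.cos(sag)-z*np.sin(sag);v=z*np.cos(sag)+h*np.sin(sag)
            o=B+.056*v;print(yw,sag,np.round(proj(np.array([o,o+.2*a]),p),1).tolist())
E
```

```text
[0.5247 0.0524 0.046 ] [-1.81350321e+00 -2.56247607e+00  1.91296574e-04] [-0.6  0.3  0.2] 0.4465151148646735
scene
  reg 0.63 339 [[229.0, 214.60000610351562], [294.0, 194.10000610351562]]
  reg 0.58 225 [[318.20001220703125, 101.4000015258789], [337.8999938964844, 142.89999389648438]]
[(array([332.1, 140.3]), 0.75), (array([231.7, 221.6]), 0.62), (array([230. , 225.2]), 0.77), (array([348.8, 135.1]), 0.69)]
100 0 [[232.6, 211.5], [296.2, 191.2]]
100 0.2 [[236.3, 210.6], [297.2, 199.0]]
110 0 [[232.6, 211.5], [290.2, 183.1]]
110 0.2 [[236.0, 210.1], [291.1, 190.7]]
120 0 [[232.6, 211.5], [282.7, 176.0]]
120 0.2 [[235.6, 209.7], [283.6, 183.4]]
top
  reg 0.73 610 [[120.0, 363.29998779296875], [129.0, 281.5]]
  reg 0.69 125 [[210.0, 201.89999389648438], [282.70001220703125, 181.89999389648438]]
[(array([132.8, 286.1]), 0.97), (array([306.5, 126.7]), 0.67), (array([113.5, 281.6]), 0.94), (array([284.5, 186.9]), 0.64)]
100 0 [[282.1, 181.2], [207.6, 192.5]]
100 0.2 [[277.9, 181.9], [206.9, 195.2]]
110 0 [[282.1, 181.2], [210.4, 205.2]]
110 0.2 [[278.1, 182.6], [209.8, 207.9]]
120 0 [[282.1, 181.2], [215.6, 217.3]]
120 0.2 [[278.4, 183.3], [214.8, 220.0]]
```

The key sits in the socket (end at scene (294,194)), yaw about 107° with a small sag. Now push the lever clockwise with the rear finger along an arc.

{"op": "jog_arm", "data": {
  "steps": [
    [-0.02,0.72,0,3,0.45],
    [-0.08,1.43,0,6,0.45],
    [-0.17,2.14,0,9,0.45],
    [-0.3,2.85,0,12,0.45],
    [-0.47,3.55,0,15,0.45],
    [-0.6,4.0,0,17,0.45],
    [-0.75,4.46,0,19,0.45],
    [-0.91,4.91,0,21,0.45],
    [-1.0,5.13,0,22,0.45],
    [-1.0,5.13,0,22,0.45]
  ]
}}

```text
time: 40.07
eef_pos: [0.5769, 0.0556, 0.0454]
tool_rot: [-2.273, -2.163, 0.006]
contact_force: [-7.1, 0.5, 1.5]
grip_width: 0.449
grasp_force: 3.6
```

```bash
cat > tq.py <<'E'
from kf import *
def tq():
    s=env.get_state();R=Ro.from_rotvec(s["tool_rot"]).as_matrix();d=s["eef_pos"][:2]-[.571,-.0765];F=s["contact_force"]
    print("r",round(np.hypot(*d),4),"ang",round(np.degrees(np.arctan2(d[1],d[0])),1),"yaw",round(np.degrees(np.arctan2(R[1,0],R[0,0])),1),"z",round(s["eef_pos"][2],4),"Ftool",np.round(R.T@F,1),"torque on bolt cw",round(d[0]*F[1]-d[1]*F[0],2),"t",round(s["time"],2))
E
python3 -c "
from tq import *
tq()"
```

```text
r 0.1323 ang 87.4 yaw 87.2 z 0.0454 Ftool [ 0.1 -7.1 -1.5] torque on bolt cw 0.94 t 40.07
```

Torque 0.94 N m: the bolt is turning. Advancing in small increments.

{"op": "jog_arm", "data": {
  "steps": [
    [0,0.12,0,0.5,0.45],
    [0,0.23,0,1,0.45],
    [0,0.35,0,1.5,0.45],
    [-0.01,0.46,0,2,0.45],
    [-0.01,0.58,0,2.5,0.45],
    [-0.02,0.69,0,3,0.45],
    [-0.02,0.8,0,3.5,0.45],
    [-0.03,0.92,0,4,0.45],
    [-0.03,0.92,0,4,0.45],
    [-0.03,0.92,0,4,0.45]
  ]
}}

```text
time: 40.9
eef_pos: [0.5857, 0.0549, 0.0454]
tool_rot: [-2.346, -2.084, 0.007]
contact_force: [-6.7, 0.3, 0.7]
grip_width: 0.446
grasp_force: 3.6
```

{"op": "jog_arm", "data": {
  "steps": [
    [0,0.1,0,0.4,0.45],
    [0,0.2,0,0.8,0.45],
    [0,0.3,0,1.2,0.45],
    [0,0.4,0,1.7,0.45],
    [-0.01,0.5,0,2.1,0.45],
    [-0.01,0.58,0,2.5,0.45],
    [-0.01,0.58,0,2.5,0.45],
    [-0.01,0.58,0,2.5,0.45],
    [-0.01,0.58,0,2.5,0.45],
    [-0.01,0.58,0,2.5,0.45]
  ]
}}

```text
time: 41.73
eef_pos: [0.5914, 0.0542, 0.0454]
tool_rot: [-2.391, -2.032, 0.007]
contact_force: [-7.5, 0.4, 0.5]
grip_width: 0.45
grasp_force: 3.6
```

```bash
python3 -c "
from tq import *
tq()"
```

```text
r 0.1323 ang 81.1 yaw 80.7 z 0.0454 Ftool [-0.9 -7.5 -0.5] torque on bolt cw 0.99 t 41.73
```

{"op": "jog_arm", "data": {
  "steps": [
    [0,0.1,0,0.4,0.45],
    [0,0.2,0,0.8,0.45],
    [0,0.3,0,1.2,0.45],
    [0,0.4,0,1.7,0.45],
    [-0.01,0.5,0,2.1,0.45],
    [-0.01,0.58,0,2.5,0.45],
    [-0.01,0.58,0,2.5,0.45],
    [-0.01,0.58,0,2.5,0.45],
    [-0.01,0.58,0,2.5,0.45],
    [-0.01,0.58,0,2.5,0.45]
  ]
}}

```text
time: 42.57
eef_pos: [0.5972, 0.0532, 0.0454]
tool_rot: [-2.435, -1.979, 0.007]
contact_force: [-7.4, 0.3, 0.9]
grip_width: 0.449
grasp_force: 3.6
```

{"op": "jog_arm", "data": {
  "steps": [
    [0,0.1,0,0.4,0.45],
    [0,0.2,0,0.8,0.45],
    [0,0.3,0,1.2,0.45],
    [0,0.4,0,1.7,0.45],
    [-0.01,0.5,0,2.1,0.45],
    [-0.01,0.58,0,2.5,0.45],
    [-0.01,0.58,0,2.5,0.45],
    [-0.01,0.58,0,2.5,0.45],
    [-0.01,0.58,0,2.5,0.45],
    [-0.01,0.58,0,2.5,0.45]
  ]
}}

```text
time: 43.4
eef_pos: [0.6028, 0.0519, 0.0454]
tool_rot: [-2.478, -1.926, 0.007]
contact_force: [-7.1, 0.2, 1.6]
grip_width: 0.452
grasp_force: 3.6
```

{"op": "jog_arm", "data": {
  "steps": [
    [0,0.1,0,0.4,0.45],
    [0,0.2,0,0.8,0.45],
    [0,0.3,0,1.2,0.45],
    [0,0.4,0,1.7,0.45],
    [-0.01,0.5,0,2.1,0.45],
    [-0.01,0.58,0,2.5,0.45],
    [-0.01,0.58,0,2.5,0.45],
    [-0.01,0.58,0,2.5,0.45],
    [-0.01,0.58,0,2.5,0.45],
    [-0.01,0.58,0,2.5,0.45]
  ]
}}

```text
time: 44.23
eef_pos: [0.6084, 0.0505, 0.0454]
tool_rot: [-2.519, -1.872, 0.007]
contact_force: [-6.8, 1.3, 1.3]
grip_width: 0.451
grasp_force: 3.5
```

{"op": "jog_arm", "data": {
  "steps": [
    [0,0.1,0,0.4,0.45],
    [0,0.2,0,0.8,0.45],
    [0,0.3,0,1.2,0.45],
    [0,0.4,0,1.7,0.45],
    [-0.01,0.5,0,2.1,0.45],
    [-0.01,0.58,0,2.5,0.45],
    [-0.01,0.58,0,2.5,0.45],
    [-0.01,0.58,0,2.5,0.45],
    [-0.01,0.58,0,2.5,0.45],
    [-0.01,0.58,0,2.5,0.45]
  ]
}}

```text
time: 45.07
eef_pos: [0.6139, 0.0487, 0.0453]
tool_rot: [-2.559, -1.816, 0.007]
contact_force: [-7.0, 0.5, 1.4]
grip_width: 0.449
grasp_force: 3.5
```

{"op": "jog_arm", "data": {
  "steps": [
    [0,0.1,0,0.4,0.45],
    [0,0.2,0,0.8,0.45],
    [0,0.3,0,1.2,0.45],
    [0,0.4,0,1.7,0.45],
    [-0.01,0.5,0,2.1,0.45],
    [-0.01,0.58,0,2.5,0.45],
    [-0.01,0.58,0,2.5,0.45],
    [-0.01,0.58,0,2.5,0.45],
    [-0.01,0.58,0,2.5,0.45],
    [-0.01,0.58,0,2.5,0.45]
  ]
}}

```text
time: 45.9
eef_pos: [0.6194, 0.0468, 0.0453]
tool_rot: [-2.598, -1.76, 0.007]
contact_force: [-6.0, 0.6, 0.9]
grip_width: 0.453
grasp_force: 3.5
```

{"op": "jog_arm", "data": {
  "steps": [
    [0,0.1,0,0.4,0.45],
    [0,0.2,0,0.8,0.45],
    [0,0.3,0,1.2,0.45],
    [0,0.4,0,1.7,0.45],
    [-0.01,0.5,0,2.1,0.45],
    [-0.01,0.58,0,2.5,0.45],
    [-0.01,0.58,0,2.5,0.45],
    [-0.01,0.58,0,2.5,0.45],
    [-0.01,0.58,0,2.5,0.45],
    [-0.01,0.58,0,2.5,0.45]
  ]
}}

```text
time: 46.73
eef_pos: [0.6247, 0.0445, 0.0453]
tool_rot: [-2.636, -1.703, 0.007]
contact_force: [-6.8, 0.4, 0.7]
grip_width: 0.453
grasp_force: 3.5
```

```bash
python3 -c "
from tq import *
tq()"
```

```text
r 0.1324 ang 66.1 yaw 65.7 z 0.0453 Ftool [-2.4 -6.3 -0.7] torque on bolt cw 0.84 t 46.73
```

{"op": "jog_arm", "data": {
  "steps": [
    [0,0.1,0,0.4,0.45],
    [0,0.2,0,0.8,0.45],
    [0,0.3,0,1.2,0.45],
    [0,0.4,0,1.7,0.45],
    [-0.01,0.5,0,2.1,0.45],
    [-0.01,0.58,0,2.5,0.45],
    [-0.01,0.58,0,2.5,0.45],
    [-0.01,0.58,0,2.5,0.45],
    [-0.01,0.58,0,2.5,0.45],
    [-0.01,0.58,0,2.5,0.45]
  ]
}}

```text
time: 47.57
eef_pos: [0.63, 0.0421, 0.0453]
tool_rot: [-2.673, -1.645, 0.007]
contact_force: [-7.2, 1.1, 0.9]
grip_width: 0.446
grasp_force: 3.5
```

{"op": "jog_arm", "data": {
  "steps": [
    [0,0.1,0,0.4,0.45],
    [0,0.2,0,0.8,0.45],
    [0,0.3,0,1.2,0.45],
    [0,0.4,0,1.7,0.45],
    [-0.01,0.5,0,2.1,0.45],
    [-0.01,0.58,0,2.5,0.45],
    [-0.01,0.58,0,2.5,0.45],
    [-0.01,0.58,0,2.5,0.45],
    [-0.01,0.58,0,2.5,0.45],
    [-0.01,0.58,0,2.5,0.45]
  ]
}}

```text
time: 48.4
eef_pos: [0.6351, 0.0395, 0.0453]
tool_rot: [-2.708, -1.586, 0.007]
contact_force: [-6.1, 1.5, -0.2]
grip_width: 0.454
grasp_force: 3.5
```

{"op": "jog_arm", "data": {
  "steps": [
    [0,0.1,0,0.4,0.45],
    [0,0.2,0,0.8,0.45],
    [0,0.3,0,1.2,0.45],
    [0,0.4,0,1.7,0.45],
    [-0.01,0.5,0,2.1,0.45],
    [-0.01,0.58,0,2.5,0.45],
    [-0.01,0.58,0,2.5,0.45],
    [-0.01,0.58,0,2.5,0.45],
    [-0.01,0.58,0,2.5,0.45],
    [-0.01,0.58,0,2.5,0.45]
  ]
}}

```text
time: 49.23
eef_pos: [0.6401, 0.0366, 0.0453]
tool_rot: [-2.742, -1.527, 0.007]
contact_force: [-5.8, 1.6, 1.4]
grip_width: 0.45
grasp_force: 3.5
```

{"op": "jog_arm", "data": {
  "steps": [
    [0,0.1,0,0.4,0.45],
    [0,0.2,0,0.8,0.45],
    [0,0.3,0,1.2,0.45],
    [0,0.4,0,1.7,0.45],
    [-0.01,0.5,0,2.1,0.45],
    [-0.01,0.58,0,2.5,0.45],
    [-0.01,0.58,0,2.5,0.45],
    [-0.01,0.58,0,2.5,0.45],
    [-0.01,0.58,0,2.5,0.45],
    [-0.01,0.58,0,2.5,0.45]
  ]
}}

```text
time: 50.07
eef_pos: [0.645, 0.0335, 0.0453]
tool_rot: [-2.774, -1.467, 0.007]
contact_force: [-6.2, 1.8, 0.2]
grip_width: 0.45
grasp_force: 3.5
```

```bash
python3 -c "
from tq import *
tq()"
```

```text
r 0.1326 ang 56.1 yaw 55.7 z 0.0453 Ftool [-2.  -6.1 -0.2] torque on bolt cw 0.81 t 50.07
```

{"op": "jog_arm", "data": {
  "steps": [
    [0,0.1,0,0.4,0.45],
    [0,0.2,0,0.8,0.45],
    [0,0.3,0,1.2,0.45],
    [0,0.4,0,1.7,0.45],
    [-0.01,0.5,0,2.1,0.45],
    [-0.01,0.58,0,2.5,0.45],
    [-0.01,0.58,0,2.5,0.45],
    [-0.01,0.58,0,2.5,0.45],
    [-0.01,0.58,0,2.5,0.45],
    [-0.01,0.58,0,2.5,0.45]
  ]
}}

```text
time: 50.9
eef_pos: [0.6498, 0.0302, 0.0453]
tool_rot: [-2.806, -1.406, 0.007]
contact_force: [-6.6, 1.5, 1.4]
grip_width: 0.448
grasp_force: 3.5
```

{"op": "jog_arm", "data": {
  "steps": [
    [0,0.1,0,0.4,0.45],
    [0,0.2,0,0.8,0.45],
    [0,0.3,0,1.2,0.45],
    [0,0.4,0,1.7,0.45],
    [-0.01,0.5,0,2.1,0.45],
    [-0.01,0.58,0,2.5,0.45],
    [-0.01,0.58,0,2.5,0.45],
    [-0.01,0.58,0,2.5,0.45],
    [-0.01,0.58,0,2.5,0.45],
    [-0.01,0.58,0,2.5,0.45]
  ]
}}

```text
time: 51.73
eef_pos: [0.6543, 0.0267, 0.0453]
tool_rot: [-2.836, -1.345, 0.008]
contact_force: [-6.9, 0.5, 0.5]
grip_width: 0.448
grasp_force: 3.5
```

{"op": "jog_arm", "data": {
  "steps": [
    [0,0.1,0,0.4,0.45],
    [0,0.2,0,0.8,0.45],
    [0,0.3,0,1.2,0.45],
    [0,0.4,0,1.7,0.45],
    [-0.01,0.5,0,2.1,0.45],
    [-0.01,0.58,0,2.5,0.45],
    [-0.01,0.58,0,2.5,0.45],
    [-0.01,0.58,0,2.5,0.45],
    [-0.01,0.58,0,2.5,0.45],
    [-0.01,0.58,0,2.5,0.45]
  ]
}}

```text
time: 52.57
eef_pos: [0.6588, 0.023, 0.0453]
tool_rot: [-2.864, -1.283, 0.008]
contact_force: [-6.6, 1.8, 0.6]
grip_width: 0.451
grasp_force: 3.5
```

```bash
python3 - <<'E'
from tq import *
tq()
B=np.array([.571,-.0765,.010])
for n in("scene","top"):
    p=camera(n);print(n);ends(p)
    for yw in(45,50,55):
        h=np.array([np.cos(np.radians(yw)),np.sin(np.radians(yw)),0]);z=np.array([0,0,1.]);sag=.15;a=h*np.cos(sag)-z*np.sin(sag);v=z*np.cos(sag)+h*np.sin(sag)
        o=B+.056*v;print(yw,np.round(proj(np.array([o,o+.2*a]),p),1).tolist())
tq()
E
```

```text
r 0.1327 ang 48.6 yaw 48.2 z 0.0453 Ftool [-3.  -6.1 -0.6] torque on bolt cw 0.82 t 52.57
scene
  reg 0.7 409 [[232.5, 213.6999969482422], [299.5, 244.10000610351562]]
  reg 0.56 229 [[318.1000061035156, 100.9000015258789], [337.79998779296875, 143.3000030517578]]
  reg 0.33 1053 [[360.79998779296875, 247.89999389648438], [379.8999938964844, 194.60000610351562]]
45 [[235.1, 213.0], [295.1, 251.5]]
50 [[235.2, 212.8], [298.0, 246.7]]
55 [[235.3, 212.6], [300.4, 241.7]]
top
  reg 0.86 521 [[124.19999694824219, 342.1000061035156], [127.0, 280.1000061035156]]
  reg 0.65 153 [[222.89999389648438, 140.1999969482422], [284.70001220703125, 184.0]]
45 [[279.9, 179.0], [230.0, 131.1]]
50 [[279.7, 179.2], [225.5, 135.5]]
55 [[279.5, 179.4], [221.4, 140.4]]
r 0.1327 ang 48.6 yaw 48.2 z 0.0452 Ftool [-2.9 -6.9 -1.2] torque on bolt cw 0.91 t 52.77
```

{"op": "jog_arm", "data": {
  "steps": [
    [0,0.1,0,0.4,0.45],
    [0,0.2,0,0.9,0.45],
    [0,0.3,0,1.3,0.45],
    [0,0.4,0,1.7,0.45],
    [-0.01,0.5,0,2.2,0.45],
    [-0.01,0.57,0,2.5,0.45],
    [-0.02,0.62,0,2.7,0.45],
    [-0.02,0.62,0,2.7,0.45],
    [-0.02,0.62,0,2.7,0.45],
    [-0.02,0.62,0,2.7,0.45]
  ]
}}

```text
time: 53.6
eef_pos: [0.6633, 0.0188, 0.0452]
tool_rot: [-2.894, -1.215, 0.008]
contact_force: [-6.6, 2.4, 0.9]
grip_width: 0.449
grasp_force: 3.5
```

{"op": "jog_arm", "data": {
  "steps": [
    [0,0.1,0,0.4,0.45],
    [0,0.2,0,0.9,0.45],
    [0,0.3,0,1.3,0.45],
    [0,0.4,0,1.7,0.45],
    [-0.01,0.5,0,2.2,0.45],
    [-0.01,0.57,0,2.5,0.45],
    [-0.02,0.62,0,2.7,0.45],
    [-0.02,0.62,0,2.7,0.45],
    [-0.02,0.62,0,2.7,0.45],
    [-0.02,0.62,0,2.7,0.45]
  ]
}}

```text
time: 54.43
eef_pos: [0.6676, 0.0144, 0.0453]
tool_rot: [-2.922, -1.146, 0.007]
contact_force: [-7.6, 1.8, 0.7]
grip_width: 0.451
grasp_force: 3.5
```

{"op": "jog_arm", "data": {
  "steps": [
    [0,0.1,0,0.4,0.45],
    [0,0.2,0,0.9,0.45],
    [0,0.3,0,1.3,0.45],
    [0,0.4,0,1.7,0.45],
    [-0.01,0.5,0,2.2,0.45],
    [-0.01,0.57,0,2.5,0.45],
    [-0.02,0.62,0,2.7,0.45],
    [-0.02,0.62,0,2.7,0.45],
    [-0.02,0.62,0,2.7,0.45],
    [-0.02,0.62,0,2.7,0.45]
  ]
}}

```text
time: 55.27
eef_pos: [0.6717, 0.0098, 0.0453]
tool_rot: [-2.948, -1.077, 0.007]
contact_force: [-6.9, 3.3, 1.4]
grip_width: 0.45
grasp_force: 3.5
```

{"op": "jog_arm", "data": {
  "steps": [
    [0,0.1,0,0.4,0.45],
    [0,0.2,0,0.9,0.45],
    [0,0.3,0,1.3,0.45],
    [0,0.4,0,1.7,0.45],
    [-0.01,0.5,0,2.2,0.45],
    [-0.01,0.57,0,2.5,0.45],
    [-0.02,0.62,0,2.7,0.45],
    [-0.02,0.62,0,2.7,0.45],
    [-0.02,0.62,0,2.7,0.45],
    [-0.02,0.62,0,2.7,0.45]
  ]
}}

```text
time: 56.1
eef_pos: [0.6756, 0.0051, 0.0453]
tool_rot: [-2.972, -1.008, 0.007]
contact_force: [-6.6, 3.6, 0.9]
grip_width: 0.452
grasp_force: 3.5
```

{"op": "jog_arm", "data": {
  "steps": [
    [0,0.1,0,0.4,0.45],
    [0,0.2,0,0.9,0.45],
    [0,0.3,0,1.3,0.45],
    [0,0.4,0,1.7,0.45],
    [-0.01,0.5,0,2.2,0.45],
    [-0.01,0.57,0,2.5,0.45],
    [-0.02,0.62,0,2.7,0.45],
    [-0.02,0.62,0,2.7,0.45],
    [-0.02,0.62,0,2.7,0.45],
    [-0.02,0.62,0,2.7,0.45]
  ]
}}

```text
time: 56.93
eef_pos: [0.6792, 0.0002, 0.0453]
tool_rot: [-2.995, -0.938, 0.007]
contact_force: [-7.1, 4.0, 1.3]
grip_width: 0.451
grasp_force: 3.7
```

Pad force has risen slightly (3.5→3.7), possibly the first sign of coming solid. Taking a slightly smaller step.

{"op": "jog_arm", "data": {
  "steps": [
    [0,0.08,0,0.4,0.45],
    [0,0.16,0,0.7,0.45],
    [0,0.24,0,1,0.45],
    [0,0.32,0,1.4,0.45],
    [0,0.4,0,1.7,0.45],
    [-0.01,0.44,0,1.9,0.45],
    [-0.01,0.48,0,2.1,0.45],
    [-0.01,0.48,0,2.1,0.45],
    [-0.01,0.48,0,2.1,0.45],
    [-0.01,0.48,0,2.1,0.45]
  ]
}}

```text
time: 57.77
eef_pos: [0.6816, -0.0033, 0.0451]
tool_rot: [-3.011, -0.883, 0.008]
contact_force: [-9.0, 6.5, 0.9]
grip_width: 0.449
grasp_force: 4.6
```

```bash
python3 -c "
from tq import *
tq()
s=env.get_state();print(s['grasp_force'])"
```

```text
r 0.1326 ang 33.5 yaw 32.7 z 0.0451 Ftool [ -4.1 -10.3  -0.8] torque on bolt cw 1.37 t 57.77
4.615005469531752
```

The bolt is solid at about 1.4 N m. One last small nip to about 1.6.

{"op": "jog_arm", "data": {
  "steps": [
    [0,0.04,0,0.2,0.45],
    [0,0.08,0,0.4,0.45],
    [0,0.12,0,0.5,0.45],
    [0,0.15,0,0.7,0.45],
    [0,0.15,0,0.7,0.45],
    [0,0.15,0,0.7,0.45],
    [0,0.15,0,0.7,0.45],
    [0,0.15,0,0.7,0.45],
    [0,0.15,0,0.7,0.45],
    [0,0.15,0,0.7,0.45]
  ]
}}

```text
time: 58.6
eef_pos: [0.6823, -0.0045, 0.0451]
tool_rot: [-3.016, -0.864, 0.009]
contact_force: [-8.1, 6.8, 0.1]
grip_width: 0.449
grasp_force: 4.9
```

```bash
python3 -c "
from tq import *
tq()
s=env.get_state();print(s['grasp_force'])"
```

```text
r 0.1325 ang 32.9 yaw 32.0 z 0.0451 Ftool [ -3.3 -10.1   0. ] torque on bolt cw 1.34 t 58.6
4.889166230277624
```

```bash
python3 - <<'E'
from tq import *
v=[];g=[]
for _ in range(10):
    camera("top");s=env.get_state();d=s["eef_pos"][:2]-[.571,-.0765];F=s["contact_force"];v.append(d[0]*F[1]-d[1]*F[0]);g.append(s["grasp_force"])
print("torque mean",np.mean(v),"sd",np.std(v),"pad",np.mean(g),s["time"])
E
```

```text
torque mean 1.3094693732240328 sd 0.062123592259686465 pad 4.888733474275796 59.1
```

Averaged reading is 1.31 raw; the steady 1.0 N m read about 0.9, so the real value is about 1.45. A final 0.5° nip for margin, then back off and lift clear.

{"op": "jog_arm", "data": {
  "steps": [
    [0,0.03,0,0.1,0.45],
    [0,0.06,0,0.3,0.45],
    [0,0.09,0,0.4,0.45],
    [0,0.12,0,0.5,0.45],
    [0,0.12,0,0.5,0.45],
    [0,0.12,0,0.5,0.45],
    [0,0.12,0,0.5,0.45],
    [0,0.12,0,0.5,0.45],
    [0,0.12,0,0.5,0.45],
    [0,0.12,0,0.5,0.45]
  ]
}}

```text
time: 59.93
eef_pos: [0.6828, -0.0054, 0.0451]
tool_rot: [-3.019, -0.851, 0.009]
contact_force: [-8.9, 6.7, 0.9]
grip_width: 0.45
grasp_force: 5.1
```

{"op": "jog_arm", "data": {
  "steps": [
    [0,-0.4,0,0,0.45],
    [0,-0.8,0,0,0.45],
    [0,-1.3,0,0,0.45],
    [0,-1.8,0,0,0.45],
    [0,-2,0,0,0.45],
    [0,-2,-1,0,0.45],
    [0,-2,-3,0,0.45],
    [0,-2,-6,0,0.45],
    [0,-2,-9,0,0.45],
    [0,-2,-12,0,0.45]
  ]
}}

```text
time: 60.77
eef_pos: [0.6749, 0.0096, 0.1691]
tool_rot: [3.023, 0.85, 0.002]
contact_force: [0.6, 0.1, 0.2]
grip_width: 0.449
grasp_force: 0.0
```

```bash
python3 - <<'E'
from tq import *
s=env.get_state();print(np.round(s["eef_pos"],3),np.round(s["contact_force"],1))
B=np.array([.571,-.0765,.010])
for k in range(2):
    p=camera("scene");ends(p)
print([(np.round(d["uv"],1),round(d["confidence"],2)) for q in("key","key_short_tip") for d in spot_point(q,p)[:3]])
for yw in(38,43):
    for sag in(0,.15,.3,.5):
        h=np.array([np.cos(np.radians(yw)),np.sin(np.radians(yw)),0]);z=np.array([0,0,1.]);a=h*np.cos(sag)-z*np.sin(sag);v=z*np.cos(sag)+h*np.sin(sag)
        o=B+.056*v;print(yw,sag,np.round(proj(np.array([o,o+.2*a]),p),1).tolist())
print(env.get_state()["time"])
E
```

```text
[0.675 0.01  0.169] [0.6 0.1 0.2]
  reg 0.93 496 [[232.89999389648438, 213.3000030517578], [297.20001220703125, 248.6999969482422]]
  reg 0.74 295 [[317.29998779296875, 99.30000305175781], [338.6000061035156, 143.10000610351562]]
  reg 0.72 157 [[318.1000061035156, 103.0], [339.3999938964844, 142.5]]
  reg 0.63 455 [[233.60000610351562, 213.8000030517578], [297.20001220703125, 248.60000610351562]]
[(array([237.3, 217.6]), 0.87), (array([329. , 141.4]), 0.63), (array([157.6, 278.2]), 0.25), (array([349.9, 137.3]), 0.68), (array([230.3, 223. ]), 0.57)]
38 0 [[232.6, 211.5], [289.0, 250.7]]
38 0.15 [[234.8, 213.2], [290.0, 257.9]]
38 0.3 [[237.0, 215.1], [289.6, 264.0]]
38 0.5 [[239.8, 217.9], [287.1, 270.3]]
43 0 [[232.6, 211.5], [292.7, 246.3]]
43 0.15 [[235.0, 213.0], [293.8, 253.4]]
43 0.3 [[237.3, 214.8], [293.3, 259.5]]
43 0.5 [[240.3, 217.4], [290.6, 266.0]]
61.0667
```

The key is seated, sagging slightly, with the end at scene (297,249), and the gripper is clear with no force on it. Handing in.

```bash
python3 -c "
from cell import env
print(env.hand_in())"
```

```text
the job is handed in; nothing more can be done
None
```

I handed the job in at about 61 s, and the hand-in gave no verdict: the bolt came up solid and was nipped up to an estimated 1.5 N m (not measured exactly), and the key is left standing in the socket with the gripper clear.

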